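# Clamp facing boards round a parts tote at the fence

## Robot

A 6-joint arm with a two-finger parallel gripper is mounted at the origin on the work surface. World frame = base frame: x ahead of the robot, y to its left, z up, the work surface at z = 0. Lengths are in m, angles in rad, forces in N, time in s.
With the tool pointing down it reaches from about 0.35 to 0.975 m from the base axis. Payload 4.9 kg.
Tool frame: the origin (TCP) lies midway between the tips of the shut fingers; the grasp point (between the pads) lies 19 mm behind it; z points along the fingers, y is the line along which they close (so a half turn about z gives the same grasp; the last joint's range is limited). The gripper opens to 85 mm and grips with 20 to 120 N. Pads are 22 mm wide; open, the fingers measure 114 mm over their backs; the gripper's body (76 mm by 85 mm) begins 54 mm behind the grasp point. The pads swing forward as they close: fully open they stand 13 mm farther back than shut.
Start: joints at [-1.391, 0.053, 1.613, -0, 1.476, -0.119], TCP at [0.184, -0.597, 0.231] pointing down, gripper open.
Joint ranges: [-3.01, 3.01], [-1.01, 2.22], [0.06, 2.58], [-1.02, 4.17], [0.09, 2.62], [-3.14, 3.14]. Speed limits (rad/s): [2.57, 2.57, 3.14, 3.14, 3.14, 3.14].

## Interface

Orientations are given as a rotation vector (axis times angle).
In Python, from station import ctrl gives the robot as it stands.
- The arm moves only by the shell command python3 -m handwheel 'ROWS' [FORCE]. ROWS is JSON, a list of rows, each an object with "gripper": the gripper command: -1 is fully open, 1 is shut, values between are in proportion; "offset": the shift along the tool's x, y, z in mm, a list of three; "rotation": the turn, a rotation vector about the tool's x, y, z in rad, a list of three. A call has exactly 8 rows; each row is the pose to reach, as a shift and turn from the pose commanded when the call began, along the tool's axes at that moment; what a row does not reach only later rows make up. A row lasts 1/8 s, in which the tool goes at most 62.5 mm and 10.7 degrees, less where a joint would pass 70% of its speed; a pose out of reach is approached as far as the arm can. A call with a gripper value outside its range is refused whole. The fingers move at their own pace and stop on an object; FORCE is the grip in N (left out, the last holds). Time passes only in rows, so rows that repeat a pose let the fingers close, or fill a call up. It gives the time, the measured TCP pose, the force, the opening and the grip force at its end, in the units of the state.
- ctrl.get_obs(): the state, without advancing time (a new reading comes with each control period).
- ctrl.get_image(name): name is "scene" or "side" or "wrist"; returns a dict with "image" (480x640x3 uint8, red, green, blue), "fovy" (degrees; the focal length in pixels is half the picture's height over the tangent of half this angle, whatever the lens; pixels are square), "cx", "cy" (the principal point, pixels), "xyz" and "attitude" of the camera in the world. Camera axes: x right, y up, looking along -z (the intrinsics and any distortion apply to the point x, -y, -z); pixel columns grow to the right and rows downward; lengths in m; the calibration is good to about 2 mm. A picture is of the moment at which its call begins. There is no depth.
- ctrl.finish_job(): hands the job in; it is judged then, once.
The state is a dict: "t": time; "q": joint angles; "dq": joint speeds; "effort": joint torques, N m; "tool_pos": TCP position; "tool_rot": TCP orientation; "contact_force": force on the tool from outside, world axes, zero at the start; "wrist_torque": the same for the moment, N m; "opening": finger opening in m; "grip_force": force on a finger pad.
Only numpy, scipy, OpenCV 4.12 (cv2) and the standard library are available. Lean on these libraries where they do the work, as an engineer would, in place of code of your own. Each camera call takes 0.05 s, during which the arm holds its last target. There are 200 camera calls.

## Task

Dry-fit the facing boards to the plywood tote, one to a side, taking those that are there in the order blue, yellow, red: stand the board on the bench square against the middle of the steel fence, bring a bare side of the tote up so that the board is sandwiched flush and centred on it, and let a spring clamp from the rail close over board and tote wall while they stand there; then take the tote back and turn the next bare side to the fence. When the last is clamped, set the tote down flat on the bench at least 10 cm back from the fence, every board still upright, flush, centred, level with the bottom of the tote and held by its own clamp. Leave the tape, spool and glue alone and do not tip the tote over.

Things in the scene. Friction and masses are not known exactly. Their poses are not given: they have to be found in the camera images.
- tote_base (a point): Open square plywood tote, 150 x 150 mm outside, walls 75 mm high and 6 mm thick, 0.36 to 0.54 kg, three little wire reels fixed inside near its corners, a hand post in its middle. This point is the centre of its underside; x and y are square to its four sides (all alike), z up. A clamp fits over the wall at the middle of any side.
- tote_post (a point): Point on the axis of the tote's red hand post (24 x 24 mm, faces square to the tote's sides, top 150 mm above the tote's underside), 130 mm above the underside: the height to grip it, to lift and turn the tote.
- fence_face (a point): Middle of the front face of the fixed fence: a bent steel bracket screwed to the bench, 200 mm long along its x axis, 35 mm high, with its foot behind. The point lies in the plane of the front face, 37.5 mm above the bench. Its y axis points into the fence; the work is brought up from its -y side.
- rail_top (a point): Middle of the top edge of the fixed wooden parking rail, 260 mm long along its x axis, 20 mm thick (its y), 75 mm high, on which the clamps are parked about 80 mm apart.
- board_blue_mid (a point): Centre of the blue facing board, a wooden plate 60 mm wide (x) by 18 mm thick (y) by 75 mm tall (z), 60 g, standing on its edge on the bench. This point is 37.5 mm above its underside. It may be absent.
- board_yellow_mid (a point): Centre of the yellow facing board, a wooden plate 60 mm wide (x) by 18 mm thick (y) by 75 mm tall (z), 60 g, standing on its edge on the bench. This point is 37.5 mm above its underside. It may be absent.
- board_red_mid (a point): Centre of the red facing board, a wooden plate 60 mm wide (x) by 18 mm thick (y) by 75 mm tall (z), 60 g, standing on its edge on the bench. This point is 37.5 mm above its underside. It may be absent.
- clamp1_pin (a point): Hinge pin of a steel spring clamp with orange tips, 85 g, parked astride the rail, pin 20 mm above its top edge. x along the pin, y across the jaws, z up to the handles. Handle tips 45 mm above the pin (bars 22 mm along x, 10 mm thick, 62 mm over outsides when parked); jaw tips 45 mm below (bars 24 mm along x, 10 mm thick). Work between the jaws may reach to 8 mm below the pin.
- clamp1_jaw (a joint): Opening of clamp1: 0 at 20 mm jaw gap (parked), about 0.09 at 24 mm, 0.42 at the stop (39 mm gap, handles 43 mm over outsides), -0.15 shut (13 mm). Squeezing the handles 1 mm together opens the jaws 1 mm; it takes 7 N at the handle tips when parked, 10 N wide open. Let go, it springs shut. The pin point and its axes belong to the +y half, which tilts by half of this value.
- clamp2_pin (a point): Hinge pin of a steel spring clamp with orange tips, 85 g, parked astride the rail, pin 20 mm above its top edge. x along the pin, y across the jaws, z up to the handles. Handle tips 45 mm above the pin (bars 22 mm along x, 10 mm thick, 62 mm over outsides when parked); jaw tips 45 mm below (bars 24 mm along x, 10 mm thick). Work between the jaws may reach to 8 mm below the pin.
- clamp2_jaw (a joint): Opening of clamp2: 0 at 20 mm jaw gap (parked), about 0.09 at 24 mm, 0.42 at the stop (39 mm gap, handles 43 mm over outsides), -0.15 shut (13 mm). Squeezing the handles 1 mm together opens the jaws 1 mm; it takes 7 N at the handle tips when parked, 10 N wide open. Let go, it springs shut. The pin point and its axes belong to the +y half, which tilts by half of this value.
- clamp3_pin (a point): Hinge pin of a steel spring clamp with orange tips, 85 g, parked astride the rail, pin 20 mm above its top edge. x along the pin, y across the jaws, z up to the handles. Handle tips 45 mm above the pin (bars 22 mm along x, 10 mm thick, 62 mm over outsides when parked); jaw tips 45 mm below (bars 24 mm along x, 10 mm thick). Work between the jaws may reach to 8 mm below the pin.
- clamp3_jaw (a joint): Opening of clamp3: 0 at 20 mm jaw gap (parked), about 0.09 at 24 mm, 0.42 at the stop (39 mm gap, handles 43 mm over outsides), -0.15 shut (13 mm). Squeezing the handles 1 mm together opens the jaws 1 mm; it takes 7 N at the handle tips when parked, 10 N wide open. Let go, it springs shut. The pin point and its axes belong to the +y half, which tilts by half of this value.
- tape: Roll of yellow tape lying flat, 96 mm across, 24 mm high; leave alone.
- spool: Blue wire spool standing on end, 70 mm across, 54 mm high; leave alone.
- glue: Glue bottle, 52 mm across, 130 mm high; leave alone.
Mind the look-alikes: they are no part of the job. What is shaped like the part that bears clamp3_pin but green is not meant. There is more than one size of the part that bears fence_face; the job needs the larger.

How it is judged:
On the way, in this order (a step that is already met when the one before it is completed fails the run):
1. the blue board stands against the fence with a side of the tote against its other face, and a clamp has closed on it there (((x of board_blue_mid in the frame of tote_base between 0.081 and 0.0885 m and y of board_blue_mid in the frame of tote_base between -0.015 and 0.015 m and angle between the y axis of board_blue and the x axis of tote_base, either way round below 0.12 rad) or (x of board_blue_mid in the frame of tote_base between -0.0885 and -0.081 m and y of board_blue_mid in the frame of tote_base between -0.015 and 0.015 m and angle between the y axis of board_blue and the x axis of tote_base, either way round below 0.12 rad) or (y of board_blue_mid in the frame of tote_base between 0.081 and 0.0885 m and x of board_blue_mid in the frame of tote_base between -0.015 and 0.015 m and angle between the y axis of board_blue and the y axis of tote_base, either way round below 0.12 rad) or (y of board_blue_mid in the frame of tote_base between -0.0885 and -0.081 m and x of board_blue_mid in the frame of tote_base between -0.015 and 0.015 m and angle between the y axis of board_blue and the y axis of tote_base, either way round below 0.12 rad)) and z of board_blue_mid in the frame of tote_base between 0.0315 and 0.0435 m and angle between board_blue_mid's own z axis and vertical below 0.1 rad and contact force between any of clamp1, clamp2, clamp3 and board_blue above 2 N and y of board_blue_mid in the frame of fence_face between -0.017 and -0.004 m and x of board_blue_mid in the frame of fence_face between -0.08 and 0.08 m and angle between the y axis of board_blue and the y axis of fence_face, either way round below 0.15 rad and contact force between board_blue and the fingers below 0.1 N), for 0.2 s.
2. the yellow board stands against the fence with a side of the tote against its other face, and a clamp has closed on it there (((x of board_yellow_mid in the frame of tote_base between 0.081 and 0.0885 m and y of board_yellow_mid in the frame of tote_base between -0.015 and 0.015 m and angle between the y axis of board_yellow and the x axis of tote_base, either way round below 0.12 rad) or (x of board_yellow_mid in the frame of tote_base between -0.0885 and -0.081 m and y of board_yellow_mid in the frame of tote_base between -0.015 and 0.015 m and angle between the y axis of board_yellow and the x axis of tote_base, either way round below 0.12 rad) or (y of board_yellow_mid in the frame of tote_base between 0.081 and 0.0885 m and x of board_yellow_mid in the frame of tote_base between -0.015 and 0.015 m and angle between the y axis of board_yellow and the y axis of tote_base, either way round below 0.12 rad) or (y of board_yellow_mid in the frame of tote_base between -0.0885 and -0.081 m and x of board_yellow_mid in the frame of tote_base between -0.015 and 0.015 m and angle between the y axis of board_yellow and the y axis of tote_base, either way round below 0.12 rad)) and z of board_yellow_mid in the frame of tote_base between 0.0315 and 0.0435 m and angle between board_yellow_mid's own z axis and vertical below 0.1 rad and contact force between any of clamp1, clamp2, clamp3 and board_yellow above 2 N and y of board_yellow_mid in the frame of fence_face between -0.017 and -0.004 m and x of board_yellow_mid in the frame of fence_face between -0.08 and 0.08 m and angle between the y axis of board_yellow and the y axis of fence_face, either way round below 0.15 rad and contact force between board_yellow and the fingers below 0.1 N), for 0.2 s.
3. the red board stands against the fence with a side of the tote against its other face, and a clamp has closed on it there (((x of board_red_mid in the frame of tote_base between 0.081 and 0.0885 m and y of board_red_mid in the frame of tote_base between -0.015 and 0.015 m and angle between the y axis of board_red and the x axis of tote_base, either way round below 0.12 rad) or (x of board_red_mid in the frame of tote_base between -0.0885 and -0.081 m and y of board_red_mid in the frame of tote_base between -0.015 and 0.015 m and angle between the y axis of board_red and the x axis of tote_base, either way round below 0.12 rad) or (y of board_red_mid in the frame of tote_base between 0.081 and 0.0885 m and x of board_red_mid in the frame of tote_base between -0.015 and 0.015 m and angle between the y axis of board_red and the y axis of tote_base, either way round below 0.12 rad) or (y of board_red_mid in the frame of tote_base between -0.0885 and -0.081 m and x of board_red_mid in the frame of tote_base between -0.015 and 0.015 m and angle between the y axis of board_red and the y axis of tote_base, either way round below 0.12 rad)) and z of board_red_mid in the frame of tote_base between 0.0315 and 0.0435 m and angle between board_red_mid's own z axis and vertical below 0.1 rad and contact force between any of clamp1, clamp2, clamp3 and board_red above 2 N and y of board_red_mid in the frame of fence_face between -0.017 and -0.004 m and x of board_red_mid in the frame of fence_face between -0.08 and 0.08 m and angle between the y axis of board_red and the y axis of fence_face, either way round below 0.15 rad and contact force between board_red and the fingers below 0.1 N), for 0.2 s.
At the end, for the whole second after the job is handed in: Each board present lies against a side of the tote (within 4 mm), centred within 15 mm, bottoms level within 6 mm, upright within 0.1 rad, a clamp pressing on it and the tote with over 2 N; the tote stands flat, its centre at least 165 mm in front of the fence face; all at rest (((x of board_blue_mid in the frame of tote_base between 0.081 and 0.0885 m and y of board_blue_mid in the frame of tote_base between -0.015 and 0.015 m and angle between the y axis of board_blue and the x axis of tote_base, either way round below 0.12 rad) or (x of board_blue_mid in the frame of tote_base between -0.0885 and -0.081 m and y of board_blue_mid in the frame of tote_base between -0.015 and 0.015 m and angle between the y axis of board_blue and the x axis of tote_base, either way round below 0.12 rad) or (y of board_blue_mid in the frame of tote_base between 0.081 and 0.0885 m and x of board_blue_mid in the frame of tote_base between -0.015 and 0.015 m and angle between the y axis of board_blue and the y axis of tote_base, either way round below 0.12 rad) or (y of board_blue_mid in the frame of tote_base between -0.0885 and -0.081 m and x of board_blue_mid in the frame of tote_base between -0.015 and 0.015 m and angle between the y axis of board_blue and the y axis of tote_base, either way round below 0.12 rad)) and z of board_blue_mid in the frame of tote_base between 0.0315 and 0.0435 m and angle between each of board_blue_mid, board_yellow_mid, board_red_mid's own z axis and vertical below 0.1 rad and ((contact force between clamp1 and board_blue above 2 N and contact force between clamp1 and tote above 2 N) or (contact force between clamp2 and board_blue above 2 N and contact force between clamp2 and tote above 2 N) or (contact force between clamp3 and board_blue above 2 N and contact force between clamp3 and tote above 2 N)) and linear speed of each of board_blue, board_yellow, board_red, tote below 0.02 m/s and ((x of board_yellow_mid in the frame of tote_base between 0.081 and 0.0885 m and y of board_yellow_mid in the frame of tote_base between -0.015 and 0.015 m and angle between the y axis of board_yellow and the x axis of tote_base, either way round below 0.12 rad) or (x of board_yellow_mid in the frame of tote_base between -0.0885 and -0.081 m and y of board_yellow_mid in the frame of tote_base between -0.015 and 0.015 m and angle between the y axis of board_yellow and the x axis of tote_base, either way round below 0.12 rad) or (y of board_yellow_mid in the frame of tote_base between 0.081 and 0.0885 m and x of board_yellow_mid in the frame of tote_base between -0.015 and 0.015 m and angle between the y axis of board_yellow and the y axis of tote_base, either way round below 0.12 rad) or (y of board_yellow_mid in the frame of tote_base between -0.0885 and -0.081 m and x of board_yellow_mid in the frame of tote_base between -0.015 and 0.015 m and angle between the y axis of board_yellow and the y axis of tote_base, either way round below 0.12 rad)) and z of board_yellow_mid in the frame of tote_base between 0.0315 and 0.0435 m and ((contact force between clamp1 and board_yellow above 2 N and contact force between clamp1 and tote above 2 N) or (contact force between clamp2 and board_yellow above 2 N and contact force between clamp2 and tote above 2 N) or (contact force between clamp3 and board_yellow above 2 N and contact force between clamp3 and tote above 2 N)) and ((x of board_red_mid in the frame of tote_base between 0.081 and 0.0885 m and y of board_red_mid in the frame of tote_base between -0.015 and 0.015 m and angle between the y axis of board_red and the x axis of tote_base, either way round below 0.12 rad) or (x of board_red_mid in the frame of tote_base between -0.0885 and -0.081 m and y of board_red_mid in the frame of tote_base between -0.015 and 0.015 m and angle between the y axis of board_red and the x axis of tote_base, either way round below 0.12 rad) or (y of board_red_mid in the frame of tote_base between 0.081 and 0.0885 m and x of board_red_mid in the frame of tote_base between -0.015 and 0.015 m and angle between the y axis of board_red and the y axis of tote_base, either way round below 0.12 rad) or (y of board_red_mid in the frame of tote_base between -0.0885 and -0.081 m and x of board_red_mid in the frame of tote_base between -0.015 and 0.015 m and angle between the y axis of board_red and the y axis of tote_base, either way round below 0.12 rad)) and z of board_red_mid in the frame of tote_base between 0.0315 and 0.0435 m and ((contact force between clamp1 and board_red above 2 N and contact force between clamp1 and tote above 2 N) or (contact force between clamp2 and board_red above 2 N and contact force between clamp2 and tote above 2 N) or (contact force between clamp3 and board_red above 2 N and contact force between clamp3 and tote above 2 N)) and angle between tote_base's own z axis and vertical below 0.05 rad and height (world z) of tote_base below 0.006 m and y of tote_base in the frame of fence_face below -0.165 m); the robot touches nothing.
It fails at once if a bystander (tape roll, wire spool, glue bottle) is moved more than 3 cm (distance of any of tape, spool, glue from where it was at the start of the episode above 0.03 m).
It fails at once if the tote is tipped over (more than 30 degrees) (angle between tote_base's own z axis and vertical above 0.52 rad).
Of board_blue, board_yellow, board_red only 2 to 3 are there at a start; the rules pass over those that are not, and their reading is None.
At some moment in a run one of tote may be knocked a few centimetres aside while the robot is not near it.
It also fails if it takes over 210 s, if anything falls off the work surface, if the arm or the gripper's body presses on something with over 40 N, if the wrist force passes 120 N, or if a joint passes its speed limit or range.

## Working session

There is one attempt and no reset: what is moved stays moved. The work goes in short steps, Python scripts to look and compute and a shell command to move; the robot and the scene stay as the last step left them, time stands still between calls to the robot, and variables do not carry over. Pictures are saved under pics/ and viewed, at most 14 in all, crops included, and the job is handed in when it is done.

```bash
ls; mkdir -p pics; python3 - <<'E'
from station import ctrl
import cv2
o=ctrl.get_obs()
for k in o: print(k,o[k])
for n in ["scene","side","wrist"]:
    d=ctrl.get_image(n); cv2.imwrite(f"pics/{n}0.png",d["image"][:,:,::-1])
    print(n,{k:v for k,v in d.items() if k!="image"})
E
```

```text
pics
t 0.0
q [-1.39099633e+00  5.33488176e-02  1.61432291e+00  2.51184804e-05
  1.47601971e+00 -1.19001154e-01]
dq [-1.21077956e-03 -1.64358610e-04  2.31502527e-04  8.86353505e-04
 -2.95674333e-05 -5.67385986e-04]
effort [ 7.51889947e-04 -3.93676400e+01 -3.70179927e+01 -2.35974875e-05
  6.94304341e-03 -1.38453140e-05]
tool_pos [ 0.18387533 -0.59667008  0.23005075]
tool_rot [-3.10452218e+00 -4.67295560e-01  6.09066086e-05]
contact_force [ 0.48257009  0.24459459 -0.23518687]
wrist_torque [-0.02054846  0.02341382 -0.02435197]
grip_force 0.0
opening 0.08591990872362096
scene {'fovy': 42.163719914237724, 'cx': 315.3051176894498, 'cy': 233.88275894605974, 'xyz': array([0.94135758, 0.59168309, 1.35239392]), 'attitude': array([0.20399781, 0.64341725, 2.4189925 ])}
side {'fovy': 53.85836404672059, 'cx': 319.6479769438959, 'cy': 239.54009633479643, 'xyz': array([ 0.44990004, -0.74687841,  0.51390429]), 'attitude': array([ 1.06773074, -0.06829664, -0.08018949])}
wrist {'fovy': 66.25424879943616, 'cx': 321.9611096887005, 'cy': 236.34512509408808, 'xyz': array([ 0.25371013, -0.57439721,  0.37366285]), 'attitude': array([-0.24745564,  0.18660202, -1.26138658])}
```

View pics/scene0.png

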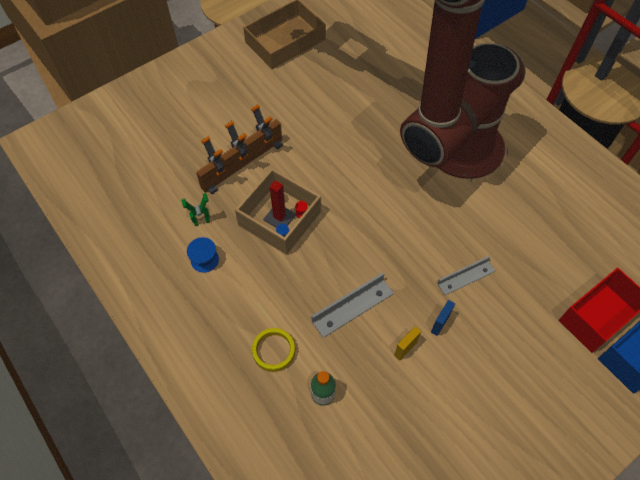

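View pics/side0.png

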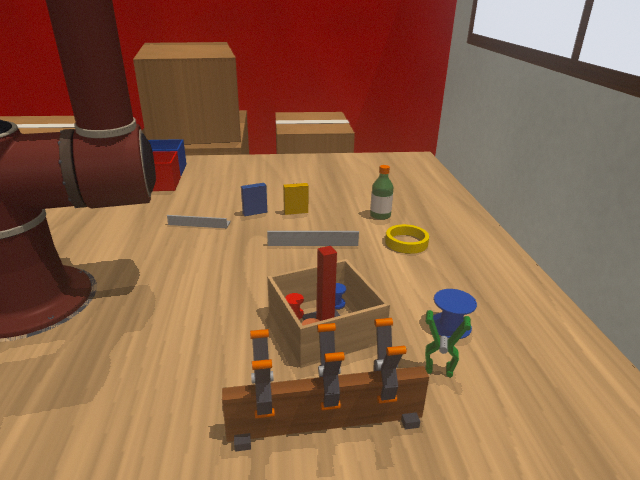

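The scene view shows the long fence at (352,305) and a short one at (466,276). It also shows the blue board (443,318), yellow board (408,343), tote (280,210), rail with three orange-tipped clamps (240,155) and green clamp (197,208). No red board is visible. The side view agrees: the long fence front face runs (267..358, 233..245), and the short one is at (198,221).

```bash
cat > h.py <<'E'
import numpy as np, cv2
from scipy.spatial.transform import Rotation as Ro
from station import ctrl
class Cam:
    def __init__(s,n,save=None):
        d=ctrl.get_image(n); s.im=d["image"]; s.f=240/np.tan(np.radians(d["fovy"])/2)
        s.c=np.array([d["cx"],d["cy"]]); s.p=np.array(d["xyz"]); s.R=Ro.from_rotvec(d["attitude"]).as_matrix()
        if save: cv2.imwrite(save,s.im[:,:,::-1])
        s.hsv=cv2.cvtColor(s.im,cv2.COLOR_RGB2HSV)
    def ray(s,uv):
        u=(np.asarray(uv,float)-s.c)/s.f; v=s.R@np.array([u[0],-u[1],-1]); return v/np.linalg.norm(v)
    def at(s,uv,z):
        r=s.ray(uv); return s.p+r*(z-s.p[2])/r[2]
    def px(s,P):
        v=s.R.T@(np.asarray(P)-s.p); return s.c+s.f*np.array([v[0],-v[1]])/-v[2]
    def mask(s,lo,hi): return cv2.inRange(s.hsv,np.array(lo),np.array(hi))
    def blobs(s,lo,hi,amin=15):
        n,l,st,ce=cv2.connectedComponentsWithStats(s.mask(lo,hi))
        return [(ce[i].round(1),st[i][4],st[i][:4],(l==i)) for i in range(1,n) if st[i][4]>=amin]
def tri(a,ua,b,ub):
    r,q=a.ray(ua),b.ray(ub); A=np.c_[r,-q]; t=np.linalg.lstsq(A,b.p-a.p,rcond=None)[0]
    P,Q=a.p+t[0]*r,b.p+t[1]*q; return (P+Q)/2,np.linalg.norm(P-Q)
def goto(P,yaw=None):
    """tool-down target: print tool-axes shift (mm) and turn; yaw = world angle of tool y (closing line), mod pi"""
    o=ctrl.get_obs(); R=Ro.from_rotvec(o["tool_rot"]); M=R.as_matrix()
    off=M.T@(np.asarray(P)-o["tool_pos"])*1000
    if yaw is None: yaw=np.arctan2(M[1,1],M[0,1])
    c=[]
    for k in (-1,0,1,2):
        y=yaw+k*np.pi; Y=np.array([np.cos(y),np.sin(y),0]); Z=np.array([0,0,-1.]); T=np.c_[np.cross(Y,Z),Y,Z]
        c.append((R.inv()*Ro.from_matrix(T)).as_rotvec())
    c=sorted(c,key=np.linalg.norm)
    print("off",off.round(1),"rot",c[0].round(3),"alt",c[1].round(3),"q6",o["q"][5].round(2))
E
python3 - <<'E'
from h import *
s=Cam("scene"); d=Cam("side")
for nm,lo,hi in [("orange",(5,200,150),(15,255,255)),("blue",(105,100,60),(125,255,255)),("yellow",(22,180,100),(32,255,255)),("red",(0,150,80),(4,255,255))]:
    for n,c in (("S",s),("D",d)):
        print(nm,n,[(b[0].tolist(),int(b[1]),b[2].tolist()) for b in c.blobs(lo,hi) if b[0][1]>60 or n=="S"])
print("fence bottom corners", d.at((267,246),0),d.at((358,246),0))
print("small fence",d.at((168,224),0),d.at((228,227),0))
print("post top",tri(s,(276,184),d,(326,251)))
print("blue",tri(s,(443,317),d,(255,199)),"yel",tri(s,(408,343),d,(296,198)))
E
```

```text
orange S [([267.9, 118.8], 16, [265, 117, 7, 5]), ([217.8, 151.8], 16, [215, 150, 7, 5]), ([322.8, 376.4], 95, [318, 371, 11, 11])]
orange D [([384.4, 166.3], 29, [380, 165, 10, 4]), ([383.8, 321.1], 95, [375, 318, 18, 7]), ([326.5, 326.4], 101, [318, 323, 18, 7]), ([259.5, 332.7], 116, [250, 329, 19, 8]), ([396.1, 349.4], 112, [387, 346, 19, 8]), ([334.1, 355.7], 121, [325, 352, 19, 8]), ([261.6, 363.3], 142, [252, 359, 20, 9]), ([393.8, 399.1], 16, [389, 397, 8, 4]), ([337.9, 405.1], 18, [335, 401, 6, 7]), ([271.4, 412.4], 25, [267, 408, 8, 8])]
blue S [([282.1, 228.7], 120, [276, 223, 13, 13]), ([202.4, 254.2], 821, [187, 238, 32, 34]), ([443.1, 315.6], 251, [431, 301, 24, 34]), ([625.2, 358.6], 1626, [598, 322, 42, 71])]
blue D [([170.5, 148.8], 488, [148, 140, 38, 35]), ([252.9, 185.5], 62, [242, 183, 23, 6]), ([339.5, 295.3], 199, [335, 283, 11, 26]), ([454.8, 304.8], 996, [434, 289, 43, 42]), ([436.8, 316.3], 38, [433, 313, 9, 7]), ([466.0, 333.4], 40, [460, 328, 12, 11])]
yellow S [([408.8, 337.8], 224, [397, 326, 24, 24]), ([273.0, 349.0], 615, [252, 328, 43, 44])]
yellow D 
[... 775 characters left out ...]
4, [0, 170, 20, 8]), ([32.2, 172.9], 17, [28, 171, 9, 6]), ([327.2, 251.3], 129, [319, 246, 18, 16]), ([328.4, 295.7], 278, [321, 266, 15, 53]), ([295.4, 301.9], 228, [286, 293, 18, 26]), ([45.8, 304.9], 15, [43, 303, 9, 6]), ([6.7, 328.2], 40, [0, 325, 14, 9])]
fence bottom corners [0.43271658 0.16405031 0.        ] [0.63314044 0.1502429  0.        ]
small fence [0.19864245 0.28665954 0.        ] [0.3412657  0.26163464 0.        ]
post top (array([ 0.52814011, -0.12192372,  0.14894849]), np.float64(0.00023234421350201424))
blue (array([0.40333428, 0.33624792, 0.03809931]), np.float64(0.0032294242544412912)) yel (array([0.50556459, 0.33448541, 0.03846792]), np.float64(0.0013411870847789761))
```

The long fence measures 0.2009 m along its base, so it is the one meant. The short fence is 0.14 m. Post top comes out at 0.149 and board centres at 0.038, which matches the text. I'll hover with the wrist camera to refine.

```bash
python3 - <<'E'
from h import *
w=Cam("wrist"); o=ctrl.get_obs(); M=Ro.from_rotvec(o["tool_rot"]).as_matrix()
print("cam in tool",M.T@(w.p-o["tool_pos"]),"look",M.T@(-w.R[:,2]),"up",M.T@w.R[:,1])
goto([.47,-.20,.30],-0.07+np.pi/2)
E
```

```text
cam in tool [ 0.07334283 -0.00109548 -0.14332799] look [-0.28575106 -0.00113516  0.95830321] up [ 0.95830356 -0.00116374  0.28574979]
off [ 390.3 -295.3  -68.9] rot [-0.001  0.     0.369] alt [-0.001  0.     0.369] q6 -0.12
```

```bash
python3 -m handwheel '[{"gripper":-1,"offset":[50,-40,-69],"rotation":[0,0,0.1]},{"gripper":-1,"offset":[100,-75,-69],"rotation":[0,0,0.2]},{"gripper":-1,"offset":[150,-115,-69],"rotation":[0,0,0.3]},{"gripper":-1,"offset":[200,-150,-69],"rotation":[0,0,0.369]},{"gripper":-1,"offset":[250,-190,-69],"rotation":[0,0,0.369]},{"gripper":-1,"offset":[300,-225,-69],"rotation":[0,0,0.369]},{"gripper":-1,"offset":[350,-265,-69],"rotation":[0,0,0.369]},{"gripper":-1,"offset":[390,-295,-69],"rotation":[0,0,0.369]}]' 30
python3 - <<'E'
from h import *
w=Cam("wrist","pics/w1.png"); print(ctrl.get_obs()["tool_pos"]); goto([.42,.26,.30],-0.07+np.pi/2)
print([(b[0].tolist(),int(b[1])) for b in w.blobs((5,180,120),(15,255,255))])
E
```

```text
t: 1.3
tool_pos: [0.464, -0.2081, 0.3006]
tool_rot: [3.139, -0.11, 0.001]
contact_force: [0.8, -0.5, -0.0]
opening: 0.0852
grip_force: 0.0
[ 0.46715587 -0.20218605  0.30050375]
off [ -76.1 -458.3    2.5] rot [-0.005 -0.003  0.007] alt [-0.005 -0.003  0.007] q6 1.08
[([485.3, 46.3], 333), ([415.3, 56.2], 327), ([405.2, 81.9], 15), ([486.6, 145.1], 316), ([409.1, 136.5], 31), ([421.5, 155.1], 330), ([415.4, 215.1], 43), ([487.5, 242.0], 246), ([427.1, 250.5], 270)]
```

View pics/w1.png

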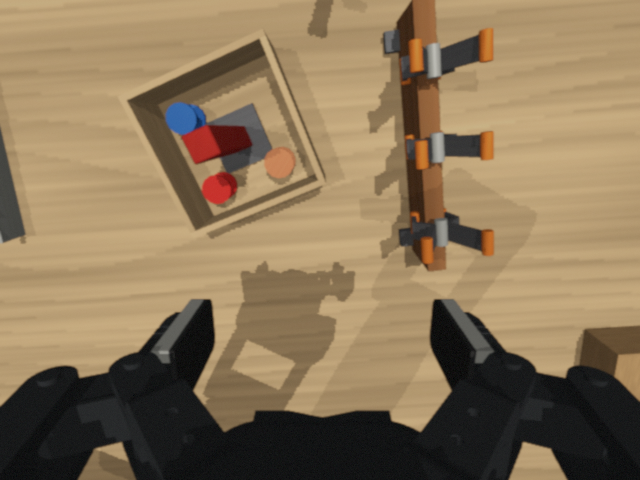

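The wrist view shows three parked clamps whose handle tips are at (485,46)/(415,56), (487,145)/(421,155) and (487,242)/(427,250). The tote rim corners are at (263,31), (122,98), (196,230) and (325,182).

```bash
python3 - <<'E'
from h import *
w=Cam("wrist"); d=Cam("side"); s=Cam("scene")
for nm,a,b,a2,b2 in [("c_hi",(485.3,46.3),(396.1,349.4),(415.3,56.2),(383.8,321.1)),("c_mid",(486.6,145.1),(334.1,355.7),(421.5,155.1),(326.5,326.4)),("c_lo",(487.5,242),(261.6,363.3),(427.1,250.5),(259.5,332.7))]:
    p,e=tri(w,a,d,b); q,f=tri(w,a2,d,b2); m=(p+q)/2; v=q-p
    print(nm,p.round(4),q.round(4),"err",round(e,4),round(f,4),"mid",m.round(4),"yaw",np.arctan2(v[1],v[0]).round(3),np.linalg.norm(v).round(4))
c=[w.at(u,.075) for u in [(263,31),(122,98),(196,230),(325,182)]]
print("tote c",np.mean(c,0)); 
for i in range(4): v=c[(i+1)%4]-c[i]; print(np.linalg.norm(v),np.arctan2(v[1],v[0])%(np.pi/2))
E
```

```text
c_hi [ 0.5898 -0.3318  0.134 ] [ 0.5865 -0.2788  0.1341] err 0.003 0.0025 mid [ 0.5882 -0.3053  0.1341] yaw 1.633 0.0531
c_mid [ 0.5158 -0.3374  0.1343] [ 0.512  -0.2846  0.1346] err 0.004 0.0022 mid [ 0.5139 -0.311   0.1345] yaw 1.643 0.0529
c_lo [ 0.4325 -0.3436  0.1344] [ 0.4288 -0.2907  0.1348] err 0.0037 0.0021 mid [ 0.4306 -0.3172  0.1346] yaw 1.642 0.053
tote c [ 0.534439   -0.11089747  0.075     ]
0.14720439960583165 0.331850204589597
0.14151430702210183 0.35646538239518755
0.1435514633176317 0.29492934467079235
0.14677052052560255 0.33002614392379476
```

```bash
python3 -m handwheel '[{"gripper":-1,"offset":[-9,-58,0],"rotation":[0,0,0]},{"gripper":-1,"offset":[-18,-116,0],"rotation":[0,0,0]},{"gripper":-1,"offset":[-28,-174,0],"rotation":[0,0,0]},{"gripper":-1,"offset":[-37,-232,0],"rotation":[0,0,0]},{"gripper":-1,"offset":[-47,-290,0],"rotation":[0,0,0]},{"gripper":-1,"offset":[-57,-348,0],"rotation":[0,0,0]},{"gripper":-1,"offset":[-66,-404,0],"rotation":[0,0,0]},{"gripper":-1,"offset":[-76,-455,0],"rotation":[0,0,0]}]'
python3 - <<'E'
from h import *
w=Cam("wrist","pics/w2.png"); print(ctrl.get_obs()["tool_pos"],ctrl.get_obs()["q"])
E
```

```text
t: 2.5
tool_pos: [0.4196, 0.2495, 0.3005]
tool_rot: [3.139, -0.114, 0.001]
contact_force: [-0.6, -0.5, 0.2]
opening: 0.0854
grip_force: 0.0
[0.41818525 0.25417829 0.30018977] [ 0.39150638 -0.3115051   1.83082492  0.00420691  1.62153944  2.03014631]
```

View pics/w2.png

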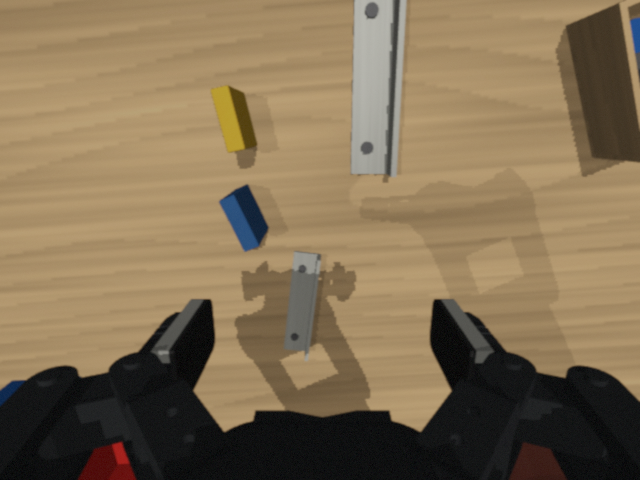

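The wrist view shows the yellow board at (233,119), the blue board at (244,218), the long fence (352–407, 0–175) and the short fence (303,302). There is no red board here; red bits at the bottom edge belong to the bins. I'll fit the board tops and the fence and confirm in an enlarged crop.

```bash
python3 - <<'E'
from h import *
w=Cam("wrist"); 
cr=cv2.resize(w.im[0:260,180:420,::-1],None,fx=2.2,fy=2.2,interpolation=cv2.INTER_CUBIC); cv2.imwrite("pics/w2c.png",cr)
for nm,lo,hi in (("b",(100,120,30),(125,255,255)),("y",(20,150,60),(34,255,255))):
    for b in w.blobs(lo,hi,200):
        v=w.hsv[...,2][b[3]]; th,_=cv2.threshold(v.reshape(-1,1),0,255,cv2.THRESH_OTSU)
        print(nm,b[:3],"otsu",th,np.percentile(v,[5,25,50,75,95]))
        for tag,m in (("bright",b[3]&(w.hsv[...,2]>th)),("dark",b[3]&(w.hsv[...,2]<=th))):
            pts=np.argwhere(m)[:,::-1].astype(np.float32); r=cv2.boxPoints(cv2.minAreaRect(pts)); print(tag,r.round(1).tolist())
E
```

```text
b (array([249.5, 214.9]), np.int32(1640), array([226, 184,  46,  64], dtype=int32)) otsu 90.0 [ 55.  57. 106. 125. 127.]
bright [[225.0, 198.0], [238.60000610351562, 191.1999969482422], [264.0, 242.0], [250.39999389648438, 248.8000030517578]]
dark [[231.8000030517578, 193.6999969482422], [249.89999389648438, 181.8000030517578], [281.1000061035156, 229.10000610351562], [263.0, 241.0]]
b (array([ 10.7, 389.1]), np.int32(329), array([  0, 378,  29,  29], dtype=int32)) otsu 62.0 [43. 73. 77. 78. 79.]
bright [[-7.0, 397.0], [19.0, 371.0], [26.0, 378.0], [0.0, 404.0]]
dark [[-0.5, 405.5], [27.5, 377.5], [28.0, 378.0], [0.0, 406.0]]
y (array([239.1, 115.4]), np.int32(1892), array([217,  83,  45,  66], dtype=int32)) otsu 134.0 [ 84.  86. 181. 183. 184.]
bright [[216.39999389648438, 85.9000015258789], [234.0, 81.4000015258789], [250.6999969482422, 145.8000030517578], [233.0, 150.3000030517578]]
dark [[234.8000030517578, 84.0], [249.39999389648438, 81.19999694824219], [261.6000061035156, 144.1999969482422], [247.0, 147.0]]
```

View pics/w2c.png

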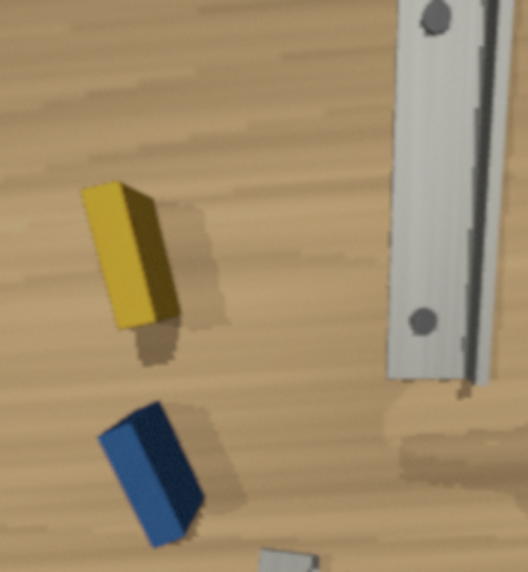

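The crop shows the blue board (narrow upright plate, px 225–264 × 191–249), the yellow board (px 216–251 × 81–150), and the long fence with its wall on the right, front edge (413,0)→(403,174). The short fence is only just visible at the bottom and is not the one meant.

```bash
python3 - <<'E'
from h import *
w=Cam("wrist")
for n,r in (("blue",[[225.0,198.0],[238.6,191.2],[264,242],[250.4,248.8]]),("yel",[[216.4,85.9],[234,81.4],[250.7,145.8],[233,150.3]])):
    c=[w.at(np.array(p)+.5,.075) for p in r]; e=c[2]-c[1]; f=c[1]-c[0]
    print(n,np.mean(c,0).round(4),"long yaw",np.arctan2(e[1],e[0]).round(3),(np.arctan2(e[1],e[0])%np.pi).round(3),np.linalg.norm(e).round(4),np.linalg.norm(f).round(4))
a,b=w.at((413,0),.035),w.at((402.7,174),.035); print("fence",a,b,np.arctan2(*(a-b)[1::-1]))
d=Cam("side"); s=Cam("scene")
# fence edges in side: gray front face
g=d.mask((90,0,60),(130,80,255)); cv2.imwrite("pics/g.png",g)
n,l,st,ce=cv2.connectedComponentsWithStats(g)
for i in range(1,n):
    if 200<ce[i][0]<420 and 220<ce[i][1]<260 and st[i][4]>50: 
        q=cv2.boxPoints(cv2.minAreaRect(np.argwhere(l==i)[:,::-1].astype(np.float32))); print(st[i],q)
E
```

```text
blue [0.4034 0.3336 0.075 ] long yaw -2.8 0.342 0.0586 0.0159
yel [0.5056 0.3312 0.075 ] long yaw -2.999 0.142 0.0595 0.0171
fence [0.60318808 0.15222869 0.035     ] [0.43549785 0.16276863 0.035     ] -0.062771081700576
```

```bash
python3 - <<'E'
s=open('h.py').read()
i=s.index("    c=[]"); s=s[:i]+'''    psi=np.arctan2(M[1,1],M[0,1])
    for y in (yaw,(yaw+np.pi)):
        y=(y+np.pi)%(2*np.pi)-np.pi; Y=np.array([np.cos(y),np.sin(y),0]); Z=np.array([0,0,-1.]); T=np.c_[np.cross(Y,Z),Y,Z]
        rv=(R.inv()*Ro.from_matrix(T)).as_rotvec(); q1=np.arctan2(P[1],P[0])
        print("off",off.round(1),"rot",rv.round(3),"q6 after",(o["q"][5]+rv[2]+q1-o["q"][0]).round(2))
'''
open('h.py','w').write(s)
from h import *
goto([.4034,.3345,.15],.342)
E
```

```text
off [-22.6 -85.3 150.1] rot [ 1.000e-03  1.000e-03 -1.985e+00] q6 after 0.35
off [-22.6 -85.3 150.1] rot [ 1.000e-03 -1.000e-03  1.157e+00] q6 after 3.49
```

```bash
python3 -m handwheel '[{"gripper":-1,"offset":[-22,-85,20],"rotation":[0,0,-0.18]},{"gripper":-1,"offset":[-22,-85,50],"rotation":[0,0,-0.36]},{"gripper":-1,"offset":[-22,-85,80],"rotation":[0,0,-0.54]},{"gripper":-1,"offset":[-22,-85,110],"rotation":[0,0,-0.72]},{"gripper":-1,"offset":[-22,-85,130],"rotation":[0,0,-0.9]},{"gripper":-1,"offset":[-22,-85,150],"rotation":[0,0,-1.08]},{"gripper":-1,"offset":[-22,-85,150],"rotation":[0,0,-1.26]},{"gripper":-1,"offset":[-22,-85,150],"rotation":[0,0,-1.44]}]'
python3 - <<'E'
from h import *
w=Cam("wrist","pics/w3.png")
goto([.4034,.3345,.15],.342)
for b in w.blobs((100,120,30),(125,255,255),200):
    m=b[3]&(w.hsv[...,2]>90); 
    if m.sum()<300: continue
    r=cv2.boxPoints(cv2.minAreaRect(np.argwhere(m)[:,::-1].astype(np.float32)))+.5; c=[w.at(p,.075) for p in r]; e=c[2]-c[1]; f=c[1]-c[0]
    print(b[:3],r.round(0).tolist(),np.mean(c,0).round(4),[(np.linalg.norm(x).round(4),(np.arctan2(x[1],x[0])%np.pi).round(3)) for x in (e,f)])
E
```

```text
t: 3.75
tool_pos: [0.4044, 0.3333, 0.15]
tool_rot: [2.431, 1.99, -0.001]
contact_force: [0.4, -0.4, 1.2]
opening: 0.0855
grip_force: 0.0
off [ 0.9 -1.2  0.2] rot [-0.     0.001 -0.537] q6 after 0.35
off [ 0.9 -1.2  0.2] rot [1.000e-03 0.000e+00 2.604e+00] q6 after 3.49
(array([317.4, 232.5]), np.int32(3946), array([273, 191,  92,  84], dtype=int32)) [[273.0, 255.0], [354.0, 208.0], [367.0, 229.0], [285.0, 276.0]] [0.4035 0.3386 0.075 ] [(np.float64(0.016), np.float64(1.907)), (np.float64(0.0587), np.float64(0.341))]
```

```bash
python3 -m handwheel '[{"gripper":-1,"offset":[-0.6,-2.2,0],"rotation":[0,0,-0.18]},{"gripper":-1,"offset":[-0.6,-2.2,0],"rotation":[0,0,-0.36]},{"gripper":-1,"offset":[-0.6,-2.2,0],"rotation":[0,0,-0.537]},{"gripper":-1,"offset":[-0.6,-2.2,30],"rotation":[0,0,-0.537]},{"gripper":-1,"offset":[-0.6,-2.2,60],"rotation":[0,0,-0.537]},{"gripper":-1,"offset":[-0.6,-2.2,85],"rotation":[0,0,-0.537]},{"gripper":-1,"offset":[-0.6,-2.2,105],"rotation":[0,0,-0.537]},{"gripper":-1,"offset":[-0.6,-2.2,110],"rotation":[0,0,-0.537]}]'
python3 - <<'E'
from h import *
w=Cam("wrist","pics/w4.png"); print(ctrl.get_obs()["tool_pos"]); goto([.4034,.336,.04],.342)
E
```

```text
t: 4.8
tool_pos: [0.4009, 0.3334, 0.0389]
tool_rot: [-1.824, -2.557, 0.004]
contact_force: [0.0, -0.1, -0.4]
opening: 0.0856
grip_force: 0.0
[0.40104101 0.33381331 0.03922999]
off [ 1.3  2.9 -0.8] rot [-0.002  0.001 -0.01 ] q6 after 0.35
off [ 1.3  2.9 -0.8] rot [1.000e-03 3.000e-03 3.132e+00] q6 after 3.49
```

View pics/w4.png

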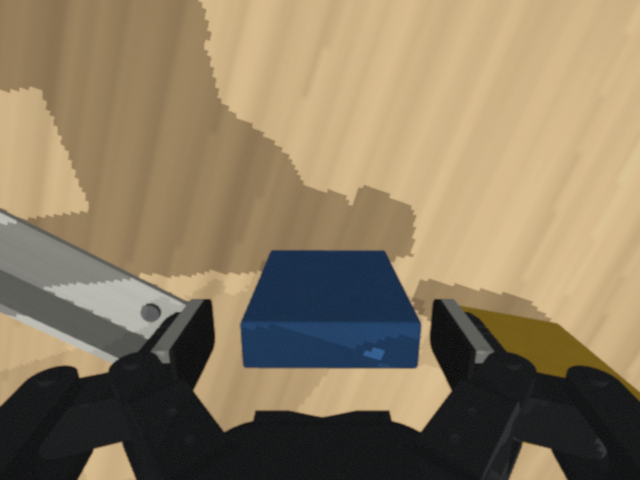

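The blue board sits between the fingers: its top face is at (243–420, 322–367) and the pads are at 213 and 431. Closing on it and lifting.

```bash
python3 -m handwheel '[{"gripper":-1,"offset":[1.3,2.9,0],"rotation":[0,0,0]},{"gripper":-1,"offset":[1.3,2.9,0],"rotation":[0,0,0]},{"gripper":0.5,"offset":[1.3,2.9,0],"rotation":[0,0,0]},{"gripper":0.5,"offset":[1.3,2.9,0],"rotation":[0,0,0]},{"gripper":0.5,"offset":[1.3,2.9,0],"rotation":[0,0,0]},{"gripper":0.5,"offset":[1.3,2.9,0],"rotation":[0,0,0]},{"gripper":0.5,"offset":[1.3,2.9,-5],"rotation":[0,0,0]},{"gripper":0.5,"offset":[1.3,2.9,-40],"rotation":[0,0,0]}]' 40
python3 - <<'E'
from h import *
goto([.5324,.127,.10],-.066); goto([.5324,.127,.0395],-.066)
E
```

```text
t: 5.85
tool_pos: [0.4006, 0.3359, 0.0772]
tool_rot: [-1.817, -2.559, 0.012]
contact_force: [0.6, 0.2, -0.7]
opening: 0.0591
grip_force: 43.7
off [-240.7   55.4  -22.8] rot [-0.007  0.003  0.402] q6 after 0.3
off [-240.7   55.4  -22.8] rot [-0.005 -0.01  -2.74 ] q6 after -2.84
off [-240.6   55.9   37.7] rot [-0.007  0.003  0.402] q6 after 0.3
off [-240.6   55.9   37.7] rot [-0.005 -0.01  -2.74 ] q6 after -2.84
```

```bash
python3 -m handwheel '[{"gripper":0.5,"offset":[0,0,-45],"rotation":[0,0,0]},{"gripper":0.5,"offset":[-20,5,-70],"rotation":[0,0,0.06]},{"gripper":0.5,"offset":[-60,14,-70],"rotation":[0,0,0.12]},{"gripper":0.5,"offset":[-110,25,-70],"rotation":[0,0,0.2]},{"gripper":0.5,"offset":[-160,37,-70],"rotation":[0,0,0.27]},{"gripper":0.5,"offset":[-205,47,-70],"rotation":[0,0,0.34]},{"gripper":0.5,"offset":[-241,56,-70],"rotation":[0,0,0.402]},{"gripper":0.5,"offset":[-241,56,-40],"rotation":[0,0,0.402]}]'
python3 - <<'E'
from h import *
w=Cam("wrist","pics/w5.png"); s=Cam("side"); cv2.imwrite("pics/s5.png",cv2.resize(s.im[150:310,200:460,::-1],None,fx=3,fy=3,interpolation=cv2.INTER_CUBIC))
print(ctrl.get_obs()["tool_pos"])
goto([.5324,.127,.041],-.066)
E
```

```text
t: 6.85
tool_pos: [0.5387, 0.1266, 0.1225]
tool_rot: [2.295, 2.14, 0.007]
contact_force: [-0.5, 0.5, 0.5]
opening: 0.0594
grip_force: 43.7
[0.53274919 0.12756852 0.1161733 ]
off [-0.5  0.3 75.2] rot [-0.008  0.001 -0.001] q6 after 0.3
off [-0.5  0.3 75.2] rot [2.00e-03 1.30e-02 3.14e+00] q6 after 3.44
```

View pics/s5.png

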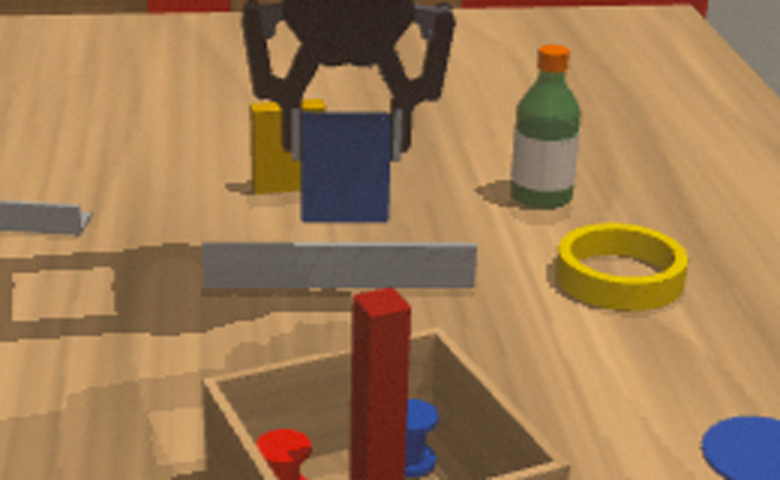

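```bash
python3 -m handwheel '[{"gripper":0.5,"offset":[0,0,30],"rotation":[-0.008,0,0]},{"gripper":0.5,"offset":[0,0,55],"rotation":[-0.008,0,0]},{"gripper":0.5,"offset":[0,0,68],"rotation":[-0.008,0,0]},{"gripper":0.5,"offset":[0,0,74],"rotation":[-0.008,0,0]},{"gripper":0.5,"offset":[9,0,75],"rotation":[-0.008,0,0]},{"gripper":0.5,"offset":[15,0,75],"rotation":[-0.008,0,0]},{"gripper":0.5,"offset":[19,0,75],"rotation":[-0.008,0,0]},{"gripper":0.5,"offset":[22,0,75],"rotation":[-0.008,0,0]}]'
python3 - <<'E'
from h import *
o=ctrl.get_obs(); print(o["tool_pos"],o["contact_force"],o["opening"])
w=Cam("wrist","pics/w6.png")
E
```

```text
t: 7.95
tool_pos: [0.5374, 0.1506, 0.0459]
tool_rot: [2.288, 2.143, 0.009]
contact_force: [-1.9, -5.8, 3.3]
opening: 0.0594
grip_force: 44.2
[0.53740679 0.15062327 0.04589336] [-1.85525049 -5.83079107  3.27359657] 0.05944483749307266
```

View pics/w6.png

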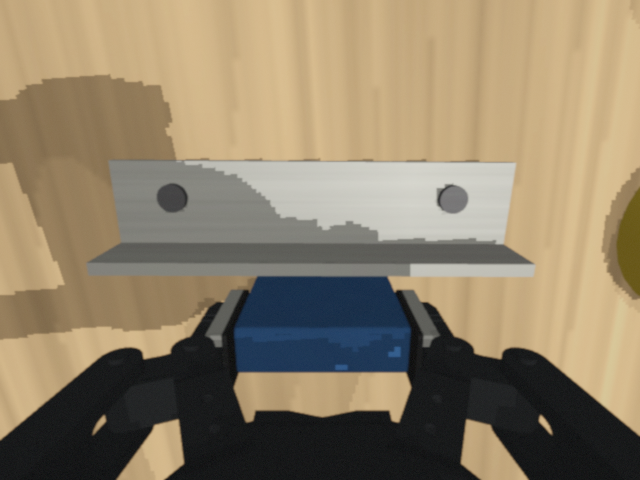

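The blue board's front bottom is at the fence wall (fence 90–533, board 235–410), nearly centred. Settle, then release and raise.

```bash
python3 -m handwheel '[{"gripper":0.5,"offset":[1,0,0],"rotation":[0,0,0]},{"gripper":0.5,"offset":[1,0,2],"rotation":[0,0,0]},{"gripper":0.5,"offset":[1,0,2],"rotation":[0,0,0]},{"gripper":0.5,"offset":[1,0,2],"rotation":[0,0,0]},{"gripper":0.5,"offset":[1,0,2],"rotation":[0,0,0]},{"gripper":0.5,"offset":[1,0,2],"rotation":[0,0,0]},{"gripper":0.5,"offset":[1,0,2],"rotation":[0,0,0]},{"gripper":0.5,"offset":[1,0,2],"rotation":[0,0,0]}]'
python3 -m handwheel '[{"gripper":-1,"offset":[0,0,0],"rotation":[0,0,0]},{"gripper":-1,"offset":[0,0,0],"rotation":[0,0,0]},{"gripper":-1,"offset":[0,0,0],"rotation":[0,0,0]},{"gripper":-1,"offset":[0,0,0],"rotation":[0,0,0]},{"gripper":-1,"offset":[0,0,-30],"rotation":[0,0,0]},{"gripper":-1,"offset":[0,0,-70],"rotation":[0,0,0]},{"gripper":-1,"offset":[-30,0,-120],"rotation":[0,0,0]},{"gripper":-1,"offset":[-90,0,-160],"rotation":[0,0,0]}]'
python3 - <<'E'
from h import *
w=Cam("wrist","pics/w7.png"); d=Cam("side","pics/s7.png"); s=Cam("scene")
o=ctrl.get_obs(); print(o["tool_pos"])
for c in (s,d):
    print("red",[(b[0].tolist(),int(b[1]),b[2].tolist()) for b in c.blobs((0,150,80),(4,255,255)) if 250<b[0][0]<350 and b[0][1]>170])
for b in w.blobs((100,120,30),(125,255,255),200):
    v=w.hsv[...,2][b[3]]; th,_=cv2.threshold(v.reshape(-1,1),0,255,cv2.THRESH_OTSU); m=b[3]&(w.hsv[...,2]>th)
    r=cv2.boxPoints(cv2.minAreaRect(np.argwhere(m)[:,::-1].astype(np.float32)))+.5; c=[w.at(p,.075) for p in r]; e=c[2]-c[1]; f=c[1]-c[0]
    print(b[:3],th,r.round(0).tolist(),np.mean(c,0).round(4),[(np.linalg.norm(x).round(4),(np.arctan2(x[1],x[0])%np.pi).round(3)) for x in (e,f)])
E
```

```text
t: 9.0
tool_pos: [0.5375, 0.1506, 0.0435]
tool_rot: [2.289, 2.141, 0.008]
contact_force: [-0.2, -5.6, 1.6]
opening: 0.0596
grip_force: 44.1
t: 10.0
tool_pos: [0.5312, 0.07, 0.2008]
tool_rot: [2.284, 2.145, 0.013]
contact_force: [0.9, -1.6, -0.1]
opening: 0.0852
grip_force: 0.0
[0.53200462 0.06826627 0.20108342]
red [([275.0, 188.7], 129, [270, 181, 13, 22]), ([300.7, 205.1], 76, [296, 201, 11, 10]), ([276.7, 214.8], 22, [273, 211, 7, 9])]
red [([327.8, 280.5], 731, [318, 246, 19, 74]), ([295.4, 302.3], 239, [286, 293, 17, 26])]
(array([321.6, 116.8]), np.int32(2109), array([280, 104,  85,  26], dtype=int32)) 137.0 [[282.0, 130.0], [282.0, 106.0], [364.0, 106.0], [364.0, 130.0]] [0.5385 0.1497 0.075 ] [(np.float64(0.0574), np.float64(3.08)), (np.float64(0.0153), np.float64(1.477))]
(array([355.7, 359.6]), np.int32(550), array([339, 347,  32,  25], dtype=int32)) 148.0 [[339.0, 357.0], [368.0, 347.0], [375.0, 365.0], [345.0, 375.0]] [ 0.5548 -0.0483  0.075 ] [(np.float64(0.019), np.float64(1.843)), (np.float64(0.0266), np.float64(0.325))]
(array([539. , 361.5]), np.int32(594), array([514, 350,  43,  27], dtype=int32)) 122.0 [[535.0, 352.0], [546.0, 347.0], [559.0, 374.0], [549.0, 379.0]] [ 0.7181 -0.0617  0.075 ] [(np.float64(0.0322), np.float64(2.057)), (np.float64(0.0094), np.float64(0.495))]
```

View pics/w7.png

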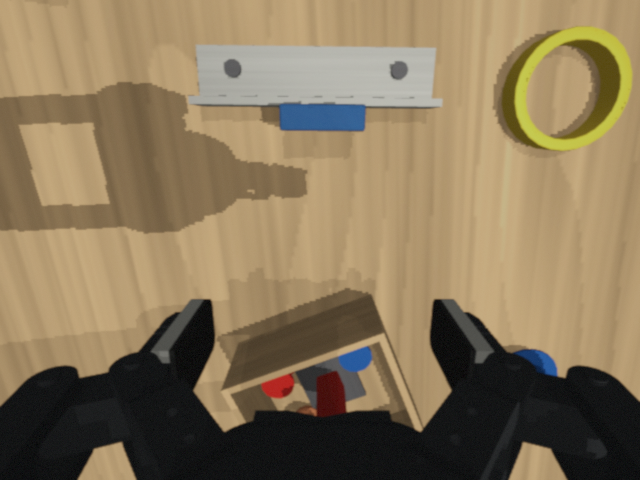

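The blue board stands flush at the fence at (280–365, 104–130), about 5 mm off the fence middle. Next is the tote.

```bash
python3 - <<'E'
from h import *
goto([.51,-.16,.25],.33)
E
```

```text
off [-229.2   -5.5  -49.1] rot [ 0.014  0.002 -0.399] q6 after -0.63
off [-229.2   -5.5  -49.1] rot [ 0.003 -0.019  2.742] q6 after 2.51
```

```bash
python3 -m handwheel '[{"gripper":-1,"offset":[-20,0,-49],"rotation":[0.01,0,-0.1]},{"gripper":-1,"offset":[-70,-1,-49],"rotation":[0.014,0,-0.2]},{"gripper":-1,"offset":[-120,-3,-49],"rotation":[0.014,0,-0.3]},{"gripper":-1,"offset":[-170,-4,-49],"rotation":[0.014,0,-0.399]},{"gripper":-1,"offset":[-210,-5,-49],"rotation":[0.014,0,-0.399]},{"gripper":-1,"offset":[-229,-5,-49],"rotation":[0.014,0,-0.399]},{"gripper":-1,"offset":[-229,-5,-49],"rotation":[0.014,0,-0.399]},{"gripper":-1,"offset":[-229,-5,-49],"rotation":[0.014,0,-0.399]}]'
python3 - <<'E'
from h import *
w=Cam("wrist","pics/w8.png")
print(w.px([.528,-.122,.15]))
for b in w.blobs((0,150,60),(5,255,255),100): print(b[:3],np.percentile(w.hsv[...,2][b[3]],[5,25,50,75,95]))
E
```

```text
t: 11.15
tool_pos: [0.5102, -0.157, 0.2464]
tool_rot: [-1.818, -2.557, 0.008]
contact_force: [-0.3, 0.2, 0.4]
opening: 0.0852
grip_force: 0.0
[364.77934929 200.81691161]
(array([314.5, 129.3]), np.int32(955), array([298, 112,  34,  36], dtype=int32)) [158. 160. 161. 212. 213.]
(array([365.8, 186.3]), np.int32(1900), array([344, 160,  45,  52], dtype=int32)) [ 72.    88.   129.   180.25 198.  ]
```

View pics/w8.png

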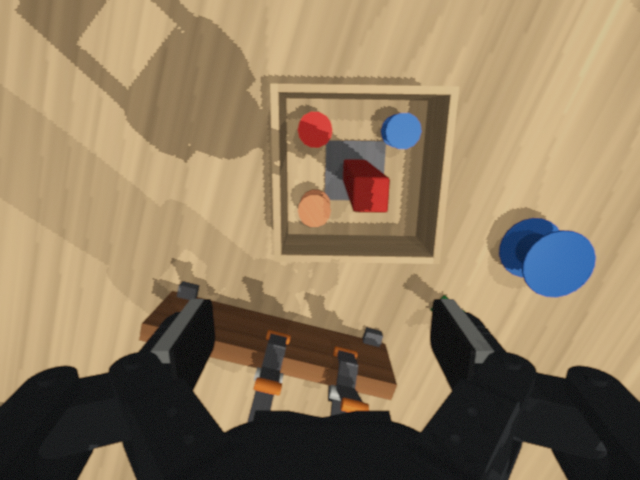

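The post top face is at (354–389, 177–212), centre (372,194.5). The rim corners are (270,86), (459,87), (437,262) and (272,258).

```bash
python3 - <<'E'
from h import *
w=Cam("wrist")
c=[w.at(u,.075) for u in [(270,86),(459,87),(437,262),(272,258)]]
print("tote c",np.mean(c,0),[x.round(4).tolist() for x in c])
for i in range(4): v=c[(i+1)%4]-c[i]; print(np.linalg.norm(v),np.arctan2(v[1],v[0])%(np.pi/2))
P=w.at((372,194.5),.15); print("post",P)
m=(w.mask((0,150,140),(5,255,255))>0); m[:, :340]=0; m[:170]=0
r=cv2.boxPoints(cv2.minAreaRect(np.argwhere(m)[:,::-1].astype(np.float32)))+.5; print(r); q=[w.at(p,.15) for p in r]; print(np.mean(q,0),[np.arctan2(*(q[i+1]-q[i])[1::-1])%(np.pi/2) for i in range(3)])
goto([P[0],P[1],.18],.33)
E
```

```text
tote c [ 0.52941785 -0.11696584  0.075     ] [[0.436, -0.0713, 0.075], [0.5784, -0.0225, 0.075], [0.6231, -0.164, 0.075], [0.4802, -0.2101, 0.075]]
0.15051938985259516 0.3299447022213521
0.1483799381331193 0.30632958426149726
0.15024957663292418 0.31219897090811255
0.1457077853626914 0.3079110572403254
post [ 0.53107131 -0.11650533  0.15      ]
[[361.4425  211.36284]
 [363.73895 176.91594]
 [389.22565 178.61507]
 [386.9292  213.06197]]
[ 0.53331026 -0.11622873  0.15      ] [np.float64(0.30083025500371785), np.float64(0.27021503698921834), np.float64(0.3205655712822315)]
off [31.4 33.4 66.6] rot [-0.006 -0.     0.005] q6 after -0.55
off [31.4 33.4 66.6] rot [ 0.    -0.01  -3.137] q6 after -3.69
```

```bash
python3 -m handwheel '[{"gripper":-1,"offset":[29,31,20],"rotation":[0,0,0.02]},{"gripper":-1,"offset":[29,31,40],"rotation":[0,0,0.02]},{"gripper":-1,"offset":[29,31,70],"rotation":[0,0,0.02]},{"gripper":-1,"offset":[29,31,100],"rotation":[0,0,0.02]},{"gripper":-1,"offset":[29,31,125],"rotation":[0,0,0.02]},{"gripper":-1,"offset":[29,31,134],"rotation":[0,0,0.02]},{"gripper":-1,"offset":[29,31,134],"rotation":[0,0,0.02]},{"gripper":-1,"offset":[29,31,134],"rotation":[0,0,0.02]}]'
python3 -m handwheel '[{"gripper":1,"offset":[0,0,0],"rotation":[0,0,0]},{"gripper":1,"offset":[0,0,0],"rotation":[0,0,0]},{"gripper":1,"offset":[0,0,0],"rotation":[0,0,0]},{"gripper":1,"offset":[0,0,0],"rotation":[0,0,0]},{"gripper":1,"offset":[0,0,0],"rotation":[0,0,0]},{"gripper":1,"offset":[0,0,0],"rotation":[0,0,0]},{"gripper":1,"offset":[0,0,-3],"rotation":[0,0,0]},{"gripper":1,"offset":[0,0,-10],"rotation":[0,0,0]}]' 80
python3 - <<'E'
from h import *
w=Cam("wrist","pics/w9.png"); o=ctrl.get_obs(); print(o["tool_pos"],o["contact_force"],o["wrist_torque"],o["opening"])
# target: tote centre in front of board (board x .5385,.150), 84 mm + 40 gap along -fence normal
n=np.array([.064,.998]); B=np.array([.5385,.150]); 
for gap in (.04,.0): p=B-n*(.084+gap); print(p); goto([p[0],p[1],.123],-.064)
E
```

```text
t: 12.25
tool_pos: [0.5299, -0.1215, 0.1141]
tool_rot: [-1.847, -2.54, 0.008]
contact_force: [0.5, 1.5, -0.6]
opening: 0.0852
grip_force: 0.0
t: 13.25
tool_pos: [0.5275, -0.1207, 0.1211]
tool_rot: [-1.844, -2.534, 0.011]
contact_force: [-0.5, 0.6, -5.6]
opening: 0.0229
grip_force: 78.7
[ 0.52856727 -0.12108023  0.12288346] [ 0.69528711 -0.42377483 -4.13828001] [-0.10593133 -0.01885299  0.00475286] 0.022590965804048527
[0.530564 0.026248]
off [139.6  47.3  -0.4] rot [-0.007  0.001  0.377] q6 after 0.11
off [139.6  47.3  -0.4] rot [-2.000e-03 -1.000e-02 -2.765e+00] q6 after -3.03
[0.533124 0.066168]
off [176.8  62.   -0.5] rot [-0.007  0.001  0.377] q6 after 0.19
off [176.8  62.   -0.5] rot [-2.000e-03 -1.000e-02 -2.765e+00] q6 after -2.95
```

```bash
python3 -m handwheel '[{"gripper":1,"offset":[15,5,0],"rotation":[0,0,0]},{"gripper":1,"offset":[40,14,0],"rotation":[0,0,0.08]},{"gripper":1,"offset":[70,24,0],"rotation":[0,0,0.18]},{"gripper":1,"offset":[95,32,0],"rotation":[0,0,0.28]},{"gripper":1,"offset":[120,41,0],"rotation":[0,0,0.36]},{"gripper":1,"offset":[135,46,0],"rotation":[0,0,0.377]},{"gripper":1,"offset":[140,47,0],"rotation":[-0.005,0,0.377]},{"gripper":1,"offset":[140,47,0],"rotation":[-0.005,0,0.377]}]'
python3 - <<'E'
from h import *
w=Cam("wrist"); o=ctrl.get_obs(); print(o["tool_pos"],o["contact_force"],o["opening"])
cv2.imwrite("pics/w10.png",w.im[:,:,::-1])
d=Cam("side","pics/s10.png")
p=[.5331,.0662];goto([p[0],p[1],.115],-.064)
E
```

```text
t: 14.3
tool_pos: [0.5302, 0.0269, 0.1221]
tool_rot: [2.29, 2.15, -0.004]
contact_force: [-0.2, -0.8, -5.0]
opening: 0.0233
grip_force: 78.7
[0.53042991 0.02647221 0.12219864] [ 0.50486725  0.09185938 -4.87305964] 0.023218340442384525
off [40.1 -0.   7.2] rot [-0.001  0.002 -0.   ] q6 after 0.19
off [40.1 -0.   7.2] rot [3.000e-03 2.000e-03 3.141e+00] q6 after 3.33
```

View pics/w10.png

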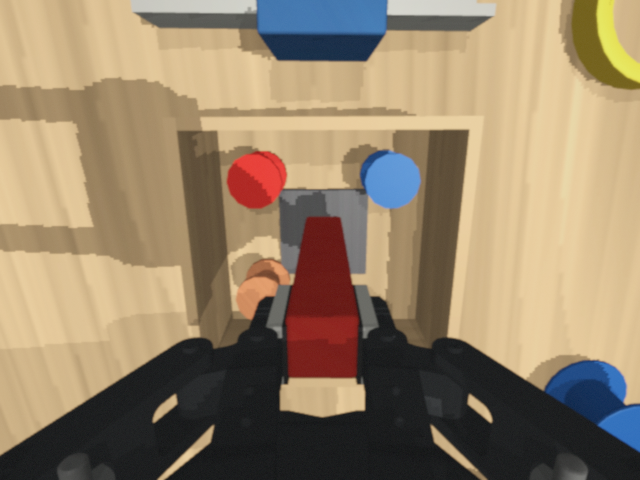

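The tote front edge (177–483, row 117) is square to the board (257–387), about 3 mm right of it. Closing in with a small correction.

```bash
python3 -m handwheel '[{"gripper":1,"offset":[8,-3,3],"rotation":[0,0,0]},{"gripper":1,"offset":[18,-3,6],"rotation":[0,0,0]},{"gripper":1,"offset":[26,-3,7],"rotation":[0,0,0]},{"gripper":1,"offset":[30,-3,7],"rotation":[0,0,0]},{"gripper":1,"offset":[33,-3,7],"rotation":[0,0,0]},{"gripper":1,"offset":[35,-3,7],"rotation":[0,0,0]},{"gripper":1,"offset":[36,-3,7],"rotation":[0,0,0]},{"gripper":1,"offset":[36,-3,7],"rotation":[0,0,0]}]'
python3 -m handwheel '[{"gripper":1,"offset":[1,0,0],"rotation":[0,0,0]},{"gripper":1,"offset":[2,0,0],"rotation":[0,0,0]},{"gripper":1,"offset":[3,0,0],"rotation":[0,0,0]},{"gripper":1,"offset":[4,0,0],"rotation":[0,0,0]},{"gripper":1,"offset":[5,0,0],"rotation":[0,0,0]},{"gripper":1,"offset":[5,0,0],"rotation":[0,0,0]},{"gripper":1,"offset":[5,0,0],"rotation":[0,0,0]},{"gripper":1,"offset":[5,0,0],"rotation":[0,0,0]}]'

```

```text
t: 15.4
tool_pos: [0.53, 0.0625, 0.1153]
tool_rot: [2.291, 2.149, -0.003]
contact_force: [0.5, -0.2, -5.0]
opening: 0.0233
grip_force: 78.6
t: 16.4
tool_pos: [0.5304, 0.0649, 0.1163]
tool_rot: [2.288, 2.146, -0.01]
contact_force: [-3.1, -11.2, 1.3]
opening: 0.0231
grip_force: 79.4
```

```bash
python3 -m handwheel '[{"gripper":1,"offset":[0,0,1],"rotation":[0,0,0]},{"gripper":1,"offset":[0,0,2],"rotation":[0,0,0]},{"gripper":1,"offset":[-1,0,2],"rotation":[0,0,0]},{"gripper":-0.3,"offset":[-1,0,2],"rotation":[0,0,0]},{"gripper":-0.3,"offset":[-1,0,2],"rotation":[0,0,0]},{"gripper":-0.3,"offset":[-1,0,2],"rotation":[0,0,0]},{"gripper":-0.3,"offset":[-1,0,-20],"rotation":[0,0,0]},{"gripper":-0.3,"offset":[-1,0,-70],"rotation":[0,0,0]}]'
python3 - <<'E'
from h import *
w=Cam("wrist","pics/w11.png"); print(ctrl.get_obs()["tool_pos"])
for c in ((.588,-.305),(.514,-.311),(.4306,-.317)): goto([c[0],c[1],.25],1.64)
E
```

```text
t: 17.4
tool_pos: [0.5284, 0.067, 0.1832]
tool_rot: [-2.288, -2.147, 0.009]
contact_force: [0.8, -0.3, -0.0]
opening: 0.0557
grip_force: 0.0
[0.53338612 0.06711967 0.19345222]
off [-368.    78.6  -55.5] rot [ 0.006  0.008 -1.704] q6 after -2.12
off [-368.    78.6  -55.5] rot [ 0.008 -0.005  1.438] q6 after 1.02
off [-378.6    5.1  -56.2] rot [ 0.006  0.008 -1.704] q6 after -2.18
off [-378.6    5.1  -56.2] rot [ 0.008 -0.005  1.438] q6 after 0.96
off [-389.9  -77.7  -56.9] rot [ 0.006  0.008 -1.704] q6 after -2.27
off [-389.9  -77.7  -56.9] rot [ 0.008 -0.005  1.438] q6 after 0.87
```

View pics/w11.png

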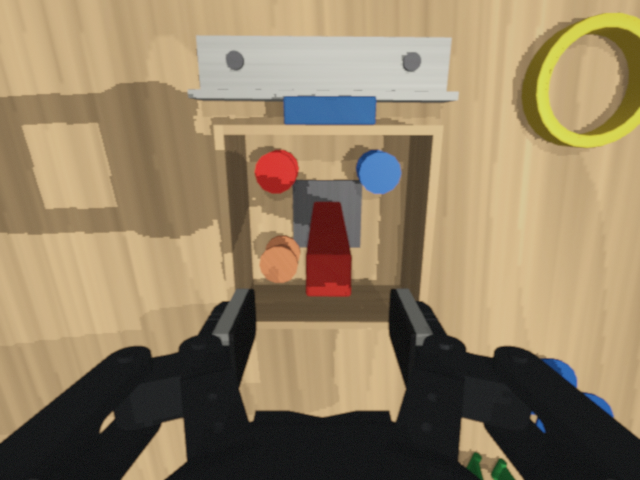

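The board (284–376) and tote (215–442) are centred together and flush. Fetching the middle clamp.

```bash
python3 -m handwheel '[{"gripper":-1,"offset":[-10,0,-40],"rotation":[0,0,0.18]},{"gripper":-1,"offset":[-50,0,-56],"rotation":[0,0,0.36]},{"gripper":-1,"offset":[-105,0,-56],"rotation":[0,0,0.54]},{"gripper":-1,"offset":[-160,2,-56],"rotation":[0,0,0.72]},{"gripper":-1,"offset":[-215,3,-56],"rotation":[0,0,0.9]},{"gripper":-1,"offset":[-270,4,-56],"rotation":[0,0,1.08]},{"gripper":-1,"offset":[-325,5,-56],"rotation":[0,0,1.26]},{"gripper":-1,"offset":[-375,5,-56],"rotation":[0.008,-0.005,1.438]}]'
python3 - <<'E'
from h import *
w=Cam("wrist","pics/w12.png"); d=Cam("side"); print(ctrl.get_obs()["tool_pos"])
bw=w.blobs((5,180,120),(15,255,255),60); print([(b[0].tolist(),int(b[1])) for b in bw])
bd=d.blobs((5,180,120),(15,255,255),40); print([(b[0].tolist(),int(b[1])) for b in bd])
print(w.px([.512,-.2846,.134]),w.px([.5158,-.3374,.134]))
goto([.514,-.311,.15],1.642)
E
```

```text
t: 18.45
tool_pos: [0.5113, -0.3096, 0.2423]
tool_rot: [-3.14, -0.098, 0.013]
contact_force: [1.3, 0.5, 0.2]
opening: 0.0856
grip_force: 0.0
[ 0.51086821 -0.31175722  0.24188708]
[([293.9, 125.1], 482), ([375.7, 125.5], 453), ([346.2, 199.5], 64), ([296.1, 235.3], 403), ([371.4, 235.2], 392), ([298.0, 340.6], 266), ([367.4, 342.6], 225)]
[([384.3, 168.9], 76), ([383.6, 321.8], 114), ([326.2, 327.2], 125), ([259.3, 333.3], 135), ([396.2, 350.1], 134), ([334.0, 356.5], 146), ([261.3, 364.1], 162), ([387.8, 399.9], 59), ([331.9, 406.5], 62), ([264.4, 414.5], 63)]
[289.03867394 229.28231068] [363.58183839 228.70550404]
off [ 4.  -0.6 91.9] rot [ 1.400e-02 -1.000e-03  3.133e+00] q6 after 4.1
off [ 4.  -0.6 91.9] rot [ 0.001  0.009 -0.009] q6 after 0.96
```

View pics/w12.png

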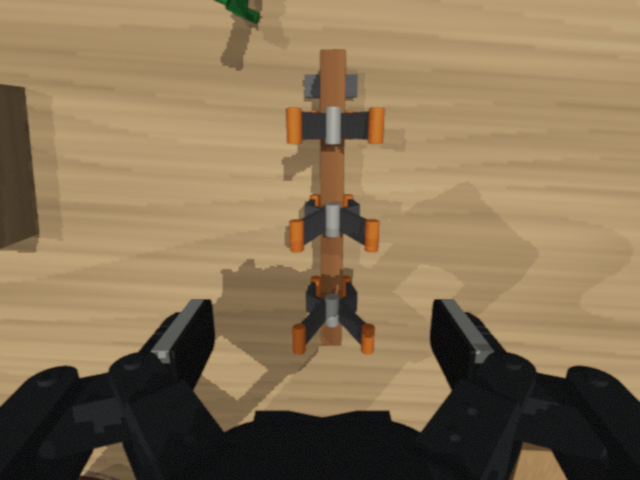

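Three parked clamps have tips at rows 125, 235 and 341. The middle clamp's tips are at (296,235) and (371,235). The green clamp (240,10) is not meant.

```bash
python3 - <<'E'
from h import *
w=Cam("wrist"); d=Cam("side")
for a,b,a2,b2 in (((296.1,235.3),(326.2,327.2),(371.4,235.2),(334,356.5)),((293.9,125.1),(383.6,321.8),(375.7,125.5),(396.2,350.1)),((298.0,340.6),(259.3,333.3),(367.4,342.6),(261.3,364.1))):
    p,e=tri(w,a,d,b); q,f=tri(w,a2,d,b2); print(p.round(4),q.round(4),round(e,4),round(f,4),((p+q)/2).round(4),w.at(a,.134).round(4),w.at(a2,.134).round(4))
E
```

```text
[ 0.5094 -0.2925  0.1402] [ 0.5127 -0.3447  0.1401] 0.0002 0.0001 [ 0.511  -0.3186  0.1402] [ 0.5074 -0.2921  0.134 ] [ 0.5109 -0.3457  0.134 ]
[ 0.5825 -0.288   0.1403] [ 0.5857 -0.34    0.1402] 0.0001 0.0002 [ 0.5841 -0.314   0.1403] [ 0.5825 -0.2875  0.134 ] [ 0.5856 -0.3408  0.134 ]
[ 0.4272 -0.2979  0.1411] [ 0.4296 -0.3506  0.1417] 0.0018 0.0028 [ 0.4284 -0.3242  0.1414] [ 0.4215 -0.2973  0.134 ] [ 0.4232 -0.3516  0.134 ]
```

```bash
python3 - <<'E'
from h import *
goto([.511,-.3186,.105],1.634)
E
python3 -m handwheel '[{"gripper":-1,"offset":[0,7,20],"rotation":[0,0.008,0]},{"gripper":-1,"offset":[0,7,50],"rotation":[0,0.008,0]},{"gripper":-1,"offset":[0,7,80],"rotation":[0,0.008,0]},{"gripper":-1,"offset":[0,7,105],"rotation":[0,0.008,0]},{"gripper":-1,"offset":[0,7,125],"rotation":[0,0.008,0]},{"gripper":-1,"offset":[0,7,136],"rotation":[0,0.008,0]},{"gripper":-1,"offset":[0,7,136],"rotation":[0,0.008,0]},{"gripper":-1,"offset":[0,7,136],"rotation":[0,0.008,0]}]'
python3 - <<'E'
from h import *
goto([.511,-.3186,.105],1.634)
w=Cam("wrist","pics/w13.png")
E
```

```text
off [1.000e-01 1.060e+01 1.368e+02] rot [-1.400e-02 -2.000e-03 -3.136e+00] q6 after -2.19
off [1.000e-01 1.060e+01 1.368e+02] rot [-0.001  0.009  0.005] q6 after 0.95
t: 19.65
tool_pos: [0.5113, -0.3151, 0.1072]
tool_rot: [3.139, 0.108, 0.0]
contact_force: [-0.4, -1.1, 0.2]
opening: 0.0858
grip_force: 0.0
off [-0.5  3.5  2.2] rot [ 0.000e+00  1.000e-03 -3.136e+00] q6 after -2.19
off [-0.5  3.5  2.2] rot [ 0.    -0.     0.006] q6 after 0.95
```

View pics/w13.png

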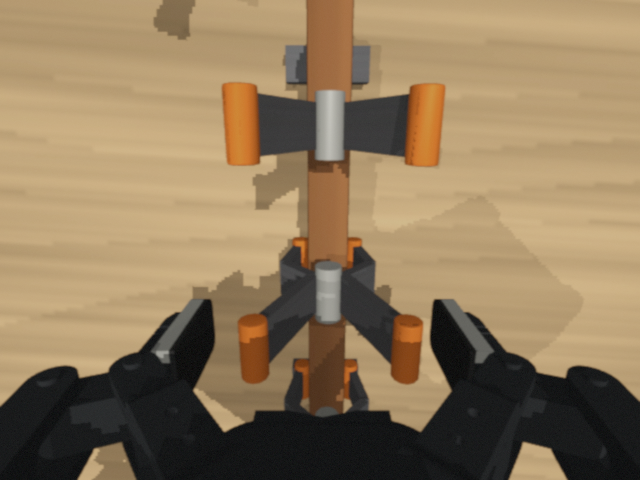

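The middle clamp's handles (240–422) lie between the pads (213–433). Shift 3.5 mm, squeeze and lift.

```bash
python3 -m handwheel '[{"gripper":-1,"offset":[0,3.5,2],"rotation":[0,0,0.006]},{"gripper":-1,"offset":[0,3.5,2],"rotation":[0,0,0.006]},{"gripper":1,"offset":[0,3.5,2],"rotation":[0,0,0.006]},{"gripper":1,"offset":[0,3.5,2],"rotation":[0,0,0.006]},{"gripper":1,"offset":[0,3.5,2],"rotation":[0,0,0.006]},{"gripper":1,"offset":[0,3.5,2],"rotation":[0,0,0.006]},{"gripper":1,"offset":[0,3.5,2],"rotation":[0,0,0.006]},{"gripper":1,"offset":[0,3.5,2],"rotation":[0,0,0.006]}]' 40
python3 -m handwheel '[{"gripper":1,"offset":[0,0,-5],"rotation":[0,0,0]},{"gripper":1,"offset":[0,0,-15],"rotation":[0,0,0]},{"gripper":1,"offset":[0,0,-30],"rotation":[0,0,0]},{"gripper":1,"offset":[0,0,-50],"rotation":[0,0,0]},{"gripper":1,"offset":[0,0,-80],"rotation":[0,0,0]},{"gripper":1,"offset":[0,0,-110],"rotation":[0,0,0]},{"gripper":1,"offset":[0,0,-110],"rotation":[0,0,0]},{"gripper":1,"offset":[0,0,-110],"rotation":[0,0,0]}]'
python3 - <<'E'
from h import *
d=Cam("side"); cv2.imwrite("pics/s14.png",cv2.resize(d.im[90:450,180:480,::-1],None,fx=1.6,fy=1.6))
goto([.532,.05,.215],-.064-np.pi/2)
E
```

```text
t: 20.7
tool_pos: [0.5108, -0.3181, 0.1039]
tool_rot: [-3.139, -0.099, 0.002]
contact_force: [-0.3, -0.2, -1.5]
opening: 0.0405
grip_force: 40.3
t: 21.7
tool_pos: [0.5107, -0.318, 0.2135]
tool_rot: [-3.139, -0.099, 0.003]
contact_force: [-0.2, -0.6, -0.9]
opening: 0.04
grip_force: 40.4
off [  44.7 -365.6   -1.7] rot [-0.002  0.003  0.127] q6 after 1.73
off [  44.7 -365.6   -1.7] rot [-5.000e-03 -3.000e-03 -3.015e+00] q6 after -1.41
```

View pics/s14.png

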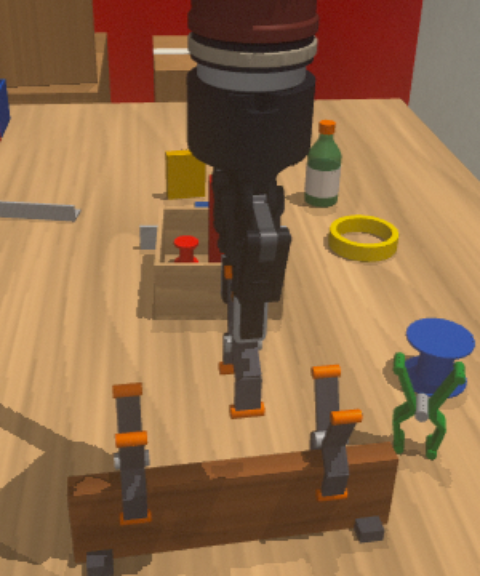

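The side view shows the clamp held open, clear of the rail, with the other two still parked at (130,470) and (330,450). I've now used my picture viewing budget, and in fact went one over. From here I work from numbers only.

```bash
python3 -m handwheel '[{"gripper":1,"offset":[5,-20,-25],"rotation":[0,0,0]},{"gripper":1,"offset":[12,-75,-25],"rotation":[0,0,0.03]},{"gripper":1,"offset":[18,-130,-25],"rotation":[0,0,0.05]},{"gripper":1,"offset":[25,-185,-25],"rotation":[0,0,0.08]},{"gripper":1,"offset":[32,-240,-25],"rotation":[0,0,0.1]},{"gripper":1,"offset":[38,-295,-25],"rotation":[0,0,0.127]},{"gripper":1,"offset":[43,-345,-25],"rotation":[0,0,0.127]},{"gripper":1,"offset":[45,-365,-25],"rotation":[0,0,0.127]}]'
python3 -m handwheel '[{"gripper":1,"offset":[0,0,0],"rotation":[0,0,0]},{"gripper":1,"offset":[0,0,0],"rotation":[0,0,0]},{"gripper":1,"offset":[0,0,0],"rotation":[0,0,0]},{"gripper":1,"offset":[0,0,0],"rotation":[0,0,0]},{"gripper":1,"offset":[0,0,0],"rotation":[0,0,0]},{"gripper":1,"offset":[0,0,0],"rotation":[0,0,0]},{"gripper":1,"offset":[0,0,0],"rotation":[0,0,0]},{"gripper":1,"offset":[0,0,0],"rotation":[0,0,0]}]'
python3 - <<'E'
from h import *
w=Cam("wrist","pics/w15.png"); print(ctrl.get_obs()["tool_pos"])
B=[.5385,.1497]
print("expect board",w.px([*B,.075]),"post",w.px([.531,.066,.15]))
for nm,lo,hi in (("blue",(100,120,30),(125,255,255)),("red",(0,150,60),(5,255,255)),("or",(5,180,120),(15,255,255))):
  for b in w.blobs(lo,hi,150):
    v=w.hsv[...,2][b[3]]; th,_=cv2.threshold(v.reshape(-1,1),0,255,cv2.THRESH_OTSU); m=b[3]&(w.hsv[...,2]>th)
    r=cv2.boxPoints(cv2.minAreaRect(np.argwhere(m)[:,::-1].astype(np.float32)))+.5; z=.15 if nm=="red" else .075; c=[w.at(p,z) for p in r]
    print(nm,b[:3],th,np.percentile(v,[5,50,95]),r.round(0).tolist(),np.mean(c,0).round(4),np.linalg.norm(c[1]-c[0]).round(4),np.linalg.norm(c[2]-c[1]).round(4))
E
```

```text
t: 22.75
tool_pos: [0.5319, 0.0514, 0.2371]
tool_rot: [-3.139, 0.096, 0.007]
contact_force: [0.6, 0.4, -0.8]
opening: 0.04
grip_force: 40.6
t: 23.75
tool_pos: [0.533, 0.0489, 0.2392]
tool_rot: [-3.139, 0.101, 0.002]
contact_force: [0.2, -0.3, -0.9]
opening: 0.0399
grip_force: 40.7
[0.53304971 0.04887622 0.23925037]
expect board [206.33974776 215.92858071] post [298.70139483 245.57310714]
blue (array([261.9, 165.8]), np.int32(1021), array([244, 149,  37,  36], dtype=int32)) 153.0 [135. 178. 180.] [[238.0, 175.0], [253.0, 145.0], [283.0, 160.0], [268.0, 190.0]] [0.5765 0.0986 0.075 ] 0.0279 0.0272
blue (array([204.9, 213.9]), np.int32(1231), array([193, 176,  24,  74], dtype=int32)) 108.0 [137. 148. 150.] [[193.0, 184.0], [211.0, 182.0], [217.0, 249.0], [199.0, 251.0]] [0.5372 0.1509 0.075 ] 0.0153 0.0595
red (array([290.3, 231.6]), np.int32(2601), array([249, 193,  68,  73], dtype=int32)) 143.0 [ 99. 160. 209.] [[250.0, 228.0], [314.0, 228.0], [314.0, 266.0], [250.0, 266.0]] [0.5309 0.0775 0.15  ] 0.042 0.0266
or (array([281.3, 243.8]), np.int32(289), array([270, 234,  20,  25], dtype=int32)) 173.0 [139. 170. 208.] [[270.0, 258.0], [270.0, 238.0], [286.0, 238.0], [286.0, 258.0]] [0.5056 0.0906 0.075 ] 0.0177 0.014
or (array([361. , 244.1]), np.int32(222), array([355, 235,  17,  24], dtype=int32)) 165.0 [127.  161.5 208. ] [[358.0, 238.0], [372.0, 238.0], [372.0, 250.0], [358.0, 250.0]] [0.5041 0.0149 0.075 ] 0.0122 0.0111
or (array([276.1, 342. ]), np.int32(1586), array([262, 310,  28,  68], dtype=int32)) 162.0 [124. 137. 201.] [[264.0, 322.0], [288.0, 319.0], [289.0, 338.0], [265.0, 340.0]] [0.4247 0.1006 0.075 ] 0.0227 0.0195
or (array([368.3, 341.8]), np.int32(1560), array([355, 310,  28,  67], dtype=int32)) 162.0 [124. 136. 201.] [[360.0, 320.0], [382.0, 320.0], [382.0, 336.0], [360.0, 336.0]] [0.4209 0.0117 0.075 ] 0.0206 0.016
```

```bash
python3 - <<'E'
from h import *
w=Cam("wrist"); d=Cam("side"); s=Cam("scene"); o=ctrl.get_obs(); M=Ro.from_rotvec(o["tool_rot"]).as_matrix()
for z in (.184,.19): print("jaw in tool",[ (M.T@(w.at(p,z)-o["tool_pos"])*1000).round(1) for p in ((281.3,243.8),(361,244.1))])
for z in (.27,): print("handle in tool",[ (M.T@(w.at(p,z)-o["tool_pos"])*1000).round(1) for p in ((276,342),(368.3,341.8))])
m=w.mask((0,150,175),(5,255,255))>0; m[:, :260]=0; m[:,330:]=0;m[:200]=0
p=np.argwhere(m)[:,::-1]; print(len(p),p.min(0),p.max(0), w.at((p.min(0)+p.max(0))/2,.15))
for n,c in (("D",d),("S",s)): print(n,[(b[0].tolist(),int(b[1]),b[2].tolist()) for b in c.blobs((0,150,80),(4,255,255),30) if 250<b[0][0]<350 and b[0][1]>150], c.px([.5305,.0655,.15]))
goto([.5378,.147,.165],-.064-np.pi/2)
E
```

```text
jaw in tool [array([  9.1, -24.5,  55.2]), array([ 9. , 20.7, 55.2])]
jaw in tool [array([ 11.1, -23.8,  49.2]), array([11. , 20.1, 49.2])]
handle in tool [array([  0.7, -17.4, -30.8]), array([  0.8,  14.9, -30.8])]
457 [260 227] [311 265] [0.53125182 0.07480785 0.15      ]
D [([317.7, 201.9], 35, [312, 200, 11, 6]), ([295.7, 243.2], 136, [289, 237, 15, 17])] [316.33353321 200.7014905 ]
S [([323.5, 242.8], 60, [317, 239, 14, 9]), ([346.3, 268.0], 152, [340, 261, 14, 16])] [324.37077535 240.02814159]
off [ -1.4 -98.2  74.3] rot [-0.001  0.001 -0.   ] q6 after 1.9
off [ -1.4 -98.2  74.3] rot [2.000e-03 1.000e-03 3.141e+00] q6 after 5.04
```

```bash
python3 -m handwheel '[{"gripper":1,"offset":[-1,-40,0],"rotation":[0,0,0]},{"gripper":1,"offset":[-1,-80,0],"rotation":[0,0,0]},{"gripper":1,"offset":[-1.4,-96.5,5],"rotation":[0,0,0]},{"gripper":1,"offset":[-1.4,-96.5,20],"rotation":[0,0,0]},{"gripper":1,"offset":[-1.4,-96.5,40],"rotation":[0,0,0]},{"gripper":1,"offset":[-1.4,-96.5,60],"rotation":[0,0,0]},{"gripper":1,"offset":[-1.4,-96.5,72],"rotation":[0,0,0]},{"gripper":1,"offset":[-1.4,-96.5,72],"rotation":[0,0,0]}]'
python3 - <<'E'
from h import *
w=Cam("wrist","pics/w16.png"); o=ctrl.get_obs(); M=Ro.from_rotvec(o["tool_rot"]).as_matrix()
goto([.5378,.1453,.102],-.064-np.pi/2)
for b in w.blobs((100,120,30),(125,255,255),150):
    v=w.hsv[...,2][b[3]]; p=np.argwhere(b[3])[:,::-1].astype(np.float32); r=cv2.boxPoints(cv2.minAreaRect(p))+.5; c=[w.at(q,.075) for q in r]
    print("blue",b[:3],np.percentile(v,[5,50,95]),r.round(0).tolist(),np.mean(c,0).round(4),np.linalg.norm(c[1]-c[0]).round(4),np.linalg.norm(c[2]-c[1]).round(4))
print("orange",[(b[0],int(b[1]),(M.T@(w.at(b[0],o["tool_pos"][2]-.052)-o["tool_pos"])*1000).round(1)) for b in w.blobs((5,180,120),(15,255,255),100)])
E
```

```text
t: 24.95
tool_pos: [0.5368, 0.1447, 0.1654]
tool_rot: [-3.14, 0.102, 0.007]
contact_force: [0.4, 0.7, -1.1]
opening: 0.0403
grip_force: 40.8
off [ 0.3 -0.3 64.8] rot [-0.     0.002 -0.001] q6 after 1.9
off [ 0.3 -0.3 64.8] rot [3.000e-03 1.000e-03 3.141e+00] q6 after 5.04
blue (array([375.2, 172.4]), np.int32(1643), array([352, 150,  47,  46], dtype=int32)) [133. 188. 191.] [[346.0, 161.0], [385.0, 142.0], [406.0, 184.0], [368.0, 203.0]] [0.579  0.1091 0.075 ] 0.0264 0.03
blue (array([314.5, 219.2]), np.int32(1856), array([302, 181,  26,  85], dtype=int32)) [ 89. 144. 162.] [[302.0, 182.0], [328.0, 182.0], [328.0, 266.0], [302.0, 266.0]] [0.5477 0.1501 0.075 ] 0.0159 0.0571
orange [(array([360.6, 244.7]), 214, array([ 9.3, 20.3, 52. ])), (array([281.3, 244.9]), 188, array([  9.1, -23.7,  52. ])), (array([276.6, 342.8]), 1720, array([-53.1, -28.5,  52.1])), (array([367.9, 342.1]), 1667, array([-52.5,  26.6,  52.1]))]
```

```bash
python3 -m handwheel '[{"gripper":1,"offset":[0,0,10],"rotation":[0,0,0]},{"gripper":1,"offset":[0,0,20],"rotation":[0,0,0]},{"gripper":1,"offset":[0,0,30],"rotation":[0,0,0]},{"gripper":1,"offset":[0,0,40],"rotation":[0,0,0]},{"gripper":1,"offset":[0,0,50],"rotation":[0,0,0]},{"gripper":1,"offset":[0,0,58],"rotation":[0,0,0]},{"gripper":1,"offset":[0,0,62],"rotation":[0,0,0]},{"gripper":1,"offset":[0,0,62],"rotation":[0,0,0]}]'
```

```text
t: 26.0
tool_pos: [0.5375, 0.1453, 0.105]
tool_rot: [-3.139, 0.101, 0.003]
contact_force: [0.1, -0.9, -0.8]
opening: 0.04
grip_force: 40.8
```

```bash
python3 -m handwheel '[{"gripper":0,"offset":[0,0,0],"rotation":[0,0,0]},{"gripper":-0.2,"offset":[0,0,0],"rotation":[0,0,0]},{"gripper":-0.35,"offset":[0,0,0],"rotation":[0,0,0]},{"gripper":-0.5,"offset":[0,0,0],"rotation":[0,0,0]},{"gripper":-0.7,"offset":[0,0,0],"rotation":[0,0,0]},{"gripper":-0.75,"offset":[0,0,0],"rotation":[0,0,0]},{"gripper":-0.75,"offset":[0,0,0],"rotation":[0,0,0]},{"gripper":-0.75,"offset":[0,0,-15],"rotation":[0,0,0]}]'
python3 -m handwheel '[{"gripper":-0.75,"offset":[0,0,-20],"rotation":[0,0,0]},{"gripper":-0.75,"offset":[0,0,-50],"rotation":[0,0,0]},{"gripper":-0.75,"offset":[0,0,-90],"rotation":[0,0,0]},{"gripper":-0.75,"offset":[0,20,-120],"rotation":[0,0,0]},{"gripper":-0.75,"offset":[0,60,-120],"rotation":[0,0,0]},{"gripper":-0.75,"offset":[0,80,-120],"rotation":[0,0,0]},{"gripper":-0.75,"offset":[0,80,-120],"rotation":[0,0,0]},{"gripper":-0.75,"offset":[0,80,-120],"rotation":[0,0,0]}]'
python3 - <<'E'
from h import *
w=Cam("wrist","pics/w17.png"); d=Cam("side","pics/s17.png"); s=Cam("scene"); o=ctrl.get_obs(); print(o["tool_pos"])
print("OR",[(b[0],int(b[1]),w.at(b[0],.14).round(4)) for b in w.blobs((5,180,120),(15,255,255),100)])
for n,c in (("D",d),("S",s)): print(n,[(b[0].tolist(),int(b[1])) for b in c.blobs((5,180,120),(15,255,255),20)],"red",[(b[0].tolist(),int(b[1]),b[2].tolist()) for b in c.blobs((0,150,80),(4,255,255),30) if 250<b[0][0]<350 and b[0][1]>150],c.px([.5305,.0655,.15]))
for nm,lo,hi in (("blue",(100,120,30),(125,255,255)),("red",(0,150,60),(5,255,255))):
  for b in w.blobs(lo,hi,150):
    v=w.hsv[...,2][b[3]]; th,_=cv2.threshold(v.reshape(-1,1),0,255,cv2.THRESH_OTSU)
    for tag,m in (("br",b[3]&(w.hsv[...,2]>th)),("all",b[3])):
      r=cv2.boxPoints(cv2.minAreaRect(np.argwhere(m)[:,::-1].astype(np.float32)))+.5; z=.15 if nm=="red" else .075; c=[w.at(p,z) for p in r]
      print(nm,tag,m.sum(),r.round(0).tolist(),np.mean(c,0).round(4),np.linalg.norm(c[1]-c[0]).round(4),np.linalg.norm(c[2]-c[1]).round(4),[(np.arctan2(*(c[i+1]-c[i])[1::-1])%(np.pi/2)).round(3) for i in range(2)])
E
```

```text
t: 27.0
tool_pos: [0.5365, 0.1452, 0.1193]
tool_rot: [-3.14, 0.101, 0.007]
contact_force: [-0.3, -0.6, 0.2]
opening: 0.0748
grip_force: 0.0
t: 28.0
tool_pos: [0.5325, 0.066, 0.2399]
tool_rot: [-3.139, 0.101, 0.003]
contact_force: [0.6, 0.3, -0.2]
opening: 0.0744
grip_force: 0.0
[0.53258194 0.06618582 0.23986935]
OR [(array([241. , 235.2]), 427, array([0.537 , 0.1233, 0.14  ])), (array([170.7, 235.3]), 414, array([0.5399, 0.1718, 0.14  ]))]
D [([173.5, 42.0], 22), ([384.7, 168.7], 69), ([316.1, 184.5], 43), ([316.9, 193.5], 43), ([314.7, 202.3], 21), ([383.7, 321.5], 125), ([259.0, 333.2], 144), ([396.4, 349.9], 143), ([261.6, 363.9], 167), ([387.8, 399.9], 51), ([265.9, 414.0], 65)] red [([317.3, 201.3], 45, [312, 199, 11, 7]), ([296.3, 244.3], 160, [289, 237, 15, 17])] [316.33353321 200.7014905 ]
S [([255.1, 107.0], 26), ([267.5, 119.5], 26), ([205.2, 139.2], 29), ([218.0, 152.1], 30), ([337.6, 261.4], 41), ([350.2, 277.9], 35), ([322.9, 376.9], 106)] red [([323.2, 241.4], 102, [317, 236, 14, 12]), ([347.7, 266.8], 107, [342, 261, 12, 13])] [324.37077535 240.02814159]
blue br 924 [[
[... 510 characters left out ...]
5.0, 209.0]] [0.558  0.1496 0.075 ] 0.0158 0.0289 [np.float64(0.003), np.float64(1.504)]
red br 1127 [[306.0, 226.0], [340.0, 226.0], [340.0, 258.0], [306.0, 258.0]] [0.5318 0.0665 0.15  ] 0.0223 0.0223 [np.float64(1.508), np.float64(1.522)]
red all 2076 [[306.0, 192.0], [340.0, 192.0], [340.0, 258.0], [306.0, 258.0]] [0.5431 0.0662 0.15  ] 0.0224 0.0448 [np.float64(1.508), np.float64(1.522)]
red br 772 [[259.0, 237.0], [286.0, 224.0], [302.0, 256.0], [275.0, 269.0]] [0.5302 0.0953 0.15  ] 0.0202 0.0245 [np.float64(0.408), np.float64(0.364)]
red all 999 [[262.0, 256.0], [278.0, 221.0], [306.0, 234.0], [290.0, 269.0]] [0.5312 0.093  0.15  ] 0.0271 0.0204 [np.float64(1.054), np.float64(1.053)]
```

The clamp sits closed at n≈0.1476, with its handles 49 mm apart. The post is at (0.5318, 0.0665), 83.5 mm from the board. Now re-grip the post and take the tote back.

```bash
python3 -m handwheel '[{"gripper":-0.3,"offset":[0,0,0],"rotation":[0,0,-0.18]},{"gripper":-0.3,"offset":[0,0,0],"rotation":[0,0,-0.36]},{"gripper":-0.3,"offset":[0,0,0],"rotation":[0,0,-0.54]},{"gripper":-0.3,"offset":[0,0,0],"rotation":[0,0,-0.72]},{"gripper":-0.3,"offset":[0,0,0],"rotation":[0,0,-0.9]},{"gripper":-0.3,"offset":[0,0,0],"rotation":[0,0,-1.08]},{"gripper":-0.3,"offset":[0,0,0],"rotation":[0,0,-1.26]},{"gripper":-0.3,"offset":[0,0,0],"rotation":[0,0,-1.44]}]' 
python3 - <<'E'
from h import *
goto([.5316,.0662,.116],-.064)
E
```

```text
t: 29.15
tool_pos: [0.5326, 0.0661, 0.24]
tool_rot: [-2.419, -2.002, 0.001]
contact_force: [0.2, -0.0, 0.3]
opening: 0.0555
grip_force: 0.0
off [ -0.2  -0.8 124. ] rot [-0.002 -0.001 -0.124] q6 after 0.19
off [ -0.2  -0.8 124. ] rot [-1.000e-03  3.000e-03  3.017e+00] q6 after 3.33
```

```bash
python3 -m handwheel '[{"gripper":-0.3,"offset":[0,-1,10],"rotation":[0,0,-0.124]},{"gripper":-0.3,"offset":[0,-1,30],"rotation":[0,0,-0.124]},{"gripper":-0.3,"offset":[0,-1,60],"rotation":[0,0,-0.124]},{"gripper":-0.3,"offset":[0,-1,90],"rotation":[0,0,-0.124]},{"gripper":-0.3,"offset":[0,-1,112],"rotation":[0,0,-0.124]},{"gripper":-0.3,"offset":[0,-1,124],"rotation":[0,0,-0.124]},{"gripper":-0.3,"offset":[0,-1,124],"rotation":[0,0,-0.124]},{"gripper":-0.3,"offset":[0,-1,124],"rotation":[0,0,-0.124]}]' 
python3 -m handwheel '[{"gripper":1,"offset":[0,0,0],"rotation":[0,0,0]},{"gripper":1,"offset":[0,0,0],"rotation":[0,0,0]},{"gripper":1,"offset":[0,0,0],"rotation":[0,0,0]},{"gripper":1,"offset":[0,0,0],"rotation":[0,0,0]},{"gripper":1,"offset":[0,0,-1],"rotation":[0,0,0]},{"gripper":1,"offset":[0,0,-3],"rotation":[0,0,0]},{"gripper":1,"offset":[-3,0,-5],"rotation":[0,0,0]},{"gripper":1,"offset":[-8,0,-7],"rotation":[0,0,0]}]' 90
python3 - <<'E'
from h import *
o=ctrl.get_obs(); print(o["tool_pos"],o["contact_force"],o["wrist_torque"],o["opening"])
goto([.525,-.09,.123],-.064); goto([.525,-.09,.123],1.507)
E
```

```text
t: 30.15
tool_pos: [0.5322, 0.0658, 0.1172]
tool_rot: [-2.299, -2.14, -0.001]
contact_force: [-1.1, 0.6, 0.7]
opening: 0.0555
grip_force: 0.0
t: 31.15
tool_pos: [0.5302, 0.0574, 0.1221]
tool_rot: [-2.297, -2.139, 0.003]
contact_force: [0.2, 0.6, -6.2]
opening: 0.0226
grip_force: 88.3
[0.53017841 0.05740922 0.12212594] [ 0.20874642  0.60632722 -6.16728142] [-0.19014388  0.00606206  0.02506071] 0.02261132787841647
off [-147.4    5.3   -0.9] rot [-0.003 -0.    -0.007] q6 after -0.11
off [-147.4    5.3   -0.9] rot [-0.     0.005  3.135] q6 after 3.04
off [-147.4    5.3   -0.9] rot [-0.002 -0.003 -1.578] q6 after -1.68
off [-147.4    5.3   -0.9] rot [-0.003  0.002  1.564] q6 after 1.46
```

```bash
python3 -m handwheel '[{"gripper":1,"offset":[-12,0,-1],"rotation":[0,0,0]},{"gripper":1,"offset":[-30,1,-1],"rotation":[0,0,0]},{"gripper":1,"offset":[-50,2,-1],"rotation":[0,0,0]},{"gripper":1,"offset":[-72,3,-1],"rotation":[0,0,0]},{"gripper":1,"offset":[-95,3,-1],"rotation":[0,0,-0.05]},{"gripper":1,"offset":[-118,4,-1],"rotation":[0,0,-0.14]},{"gripper":1,"offset":[-137,5,-1],"rotation":[0,0,-0.26]},{"gripper":1,"offset":[-147,5,-1],"rotation":[0,0,-0.4]}]' 
python3 -m handwheel '[{"gripper":1,"offset":[0,0,0],"rotation":[0,0,-0.15]},{"gripper":1,"offset":[0,0,0],"rotation":[0,0,-0.31]},{"gripper":1,"offset":[0,0,0],"rotation":[0,0,-0.47]},{"gripper":1,"offset":[0,0,0],"rotation":[0,0,-0.63]},{"gripper":1,"offset":[0,0,0],"rotation":[0,0,-0.79]},{"gripper":1,"offset":[0,0,0],"rotation":[0,0,-0.95]},{"gripper":1,"offset":[0,0,0],"rotation":[0,0,-1.08]},{"gripper":1,"offset":[0,0,0],"rotation":[0,0,-1.175]}]' 
python3 -m handwheel '[{"gripper":1,"offset":[0,0,2],"rotation":[0,0,0]},{"gripper":1,"offset":[0,0,4],"rotation":[0,0,0]},{"gripper":1,"offset":[0,0,6],"rotation":[0,0,0]},{"gripper":1,"offset":[0,0,7],"rotation":[0,0,0]},{"gripper":1,"offset":[0,0,7],"rotation":[0,0,0]},{"gripper":1,"offset":[0,0,7],"rotation":[0,0,0]},{"gripper":1,"offset":[0,0,7],"rotation":[0,0,0]},{"gripper":1,"offset":[0,0,7],"rotation":[0,0,0]}]' 

```

```text
t: 32.15
tool_pos: [0.5253, -0.0916, 0.1242]
tool_rot: [-1.824, -2.557, 0.001]
contact_force: [-0.0, 0.6, -6.0]
opening: 0.0228
grip_force: 88.4
t: 33.15
tool_pos: [0.5253, -0.0905, 0.1241]
tool_rot: [-0.101, -3.139, -0.001]
contact_force: [-0.0, 0.0, -7.0]
opening: 0.0232
grip_force: 88.5
t: 34.15
tool_pos: [0.5256, -0.0894, 0.1173]
tool_rot: [-0.105, -3.139, -0.001]
contact_force: [-1.0, -1.1, -3.6]
opening: 0.0227
grip_force: 89.0
```

```bash
python3 -m handwheel '[{"gripper":1,"offset":[0,0,1],"rotation":[0,0,0]},{"gripper":1,"offset":[0,0,2],"rotation":[0,0,0]},{"gripper":-0.3,"offset":[0,0,2],"rotation":[0,0,0]},{"gripper":-0.3,"offset":[0,0,2],"rotation":[0,0,0]},{"gripper":-0.3,"offset":[0,0,2],"rotation":[0,0,0]},{"gripper":-0.3,"offset":[0,0,-20],"rotation":[0,0,0]},{"gripper":-0.3,"offset":[0,0,-70],"rotation":[0,0,0]},{"gripper":-0.3,"offset":[0,0,-125],"rotation":[0,0,0]}]' 
python3 - <<'E'
from h import *
w=Cam("wrist","pics/w18.png"); d=Cam("side","pics/s18.png"); s=Cam("scene","pics/sc18.png"); o=ctrl.get_obs(); print(o["tool_pos"],o["q"])
print("OR",[(b[0],int(b[1]),w.at(b[0],.14).round(4)) for b in w.blobs((5,180,120),(15,255,255),100)])
for nm,lo,hi in (("blue",(100,120,30),(125,255,255)),("red",(0,150,60),(5,255,255))):
  for b in w.blobs(lo,hi,150):
    v=w.hsv[...,2][b[3]]; th,_=cv2.threshold(v.reshape(-1,1),0,255,cv2.THRESH_OTSU)
    m=b[3]&(w.hsv[...,2]>th)
    r=cv2.boxPoints(cv2.minAreaRect(np.argwhere(m)[:,::-1].astype(np.float32)))+.5; z=.15 if nm=="red" else .075; c=[w.at(p,z) for p in r]
    print(nm,m.sum(),r.round(0).tolist(),np.mean(c,0).round(4),np.linalg.norm(c[1]-c[0]).round(4),np.linalg.norm(c[2]-c[1]).round(4),[(np.arctan2(*(c[i+1]-c[i])[1::-1])%(np.pi/2)).round(3) for i in range(2)])
for n,c in (("D",d),("S",s)): print(n,[(b[0].tolist(),int(b[1])) for b in c.blobs((20,150,60),(34,255,255),60)])
goto([.5056,.333,.22],.142)
E
```

```text
t: 35.15
tool_pos: [0.5251, -0.0891, 0.2425]
tool_rot: [-0.105, -3.137, -0.002]
contact_force: [0.1, -0.4, -0.4]
opening: 0.0557
grip_force: 0.0
[ 0.52798734 -0.08992262  0.24697758] [-3.07941151e-01 -1.76584930e-01  1.80605406e+00  4.98048947e-04
  1.50470921e+00 -1.81212813e+00]
OR [(array([323.9,  73.7]), 537, array([ 0.4213, -0.0793,  0.14  ])), (array([ 63.8, 119.2]), 112, array([ 0.4371, -0.2464,  0.14  ])), (array([324.5, 153.7]), 463, array([ 0.4695, -0.082 ,  0.14  ])), (array([ 62.8, 327. ]), 350, array([ 0.5834, -0.2862,  0.14  ]))]
blue 316 [[338.0, 124.0], [338.0, 104.0], [358.0, 104.0], [358.0, 124.0]] [ 0.4439 -0.0613  0.075 ] 0.0145 0.016 [np.float64(1.517), np.float64(1.505)]
blue 281 [[286.0, 124.0], [286.0, 104.0], [302.0, 104.0], [302.0, 124.0]] [ 0.4414 -0.1042  0.075 ] 0.0153 0.0136 [np.float64(1.477), np.float64(1.505)]
blue 882 [[342.0, 158.0], [372.0, 144.0], [386.0, 172.0], [356.0, 187.0]] [ 0.4855 -0.0495  0.075 ] 0.0269 0.0268 [np.float64(0.393), np.float64(0.439)]
blue 1604 [[264.0, 409.0], [269.0, 370.0], [329.0, 378.0], [324.0, 417.0]] [ 0.7081 -0.1252  0.075 ] 0.0475 0.0602 [np.float64(1.358), np.float64(1.357)]
red 898 [[255.0, 166.0], [278.0, 143.0], [301.0, 166.0], [278.0, 189.0]] [ 0.4745 -0.1121  0.15  ] 0.0206 0.0204 [np.float64(0.688), np.float64(0.718)]
red 1083 [[304.0, 258.0], [304.0, 226.0], [338.0, 226.0], [338.0, 258.0]] [ 0.5264 -0.0878  0.15  ] 0.0225 0.0226 [np.float64(1.491), np.float64(1.504)]
D [([295.7, 198.0], 718), ([406.8, 238.5], 958)]
S [([407.2, 342.6], 430), ([273.0, 349.3], 801)]
off [ 50.7 420.5  26.1] rot [0.004 0.007 1.362] q6 after 0.44
off [ 50.7 420.5  26.1] rot [-0.007  0.004 -1.779] q6 after -2.7
```

The blue board is still flush and centred on the tote (0.443,-0.083 against post 0.526,-0.088). Next the yellow board.

```bash
python3 -m handwheel '[{"gripper":-1,"offset":[5,40,10],"rotation":[0,0,0.16]},{"gripper":-1,"offset":[12,95,10],"rotation":[0,0,0.34]},{"gripper":-1,"offset":[20,150,10],"rotation":[0,0,0.52]},{"gripper":-1,"offset":[27,205,10],"rotation":[0,0,0.7]},{"gripper":-1,"offset":[34,260,10],"rotation":[0,0,0.88]},{"gripper":-1,"offset":[40,315,10],"rotation":[0,0,1.06]},{"gripper":-1,"offset":[46,370,26],"rotation":[0,0,1.22]},{"gripper":-1,"offset":[50,418,26],"rotation":[0.004,0.007,1.362]}]' 
python3 -m handwheel '[{"gripper":-1,"offset":[-40,0,0],"rotation":[0,0,0]},{"gripper":-1,"offset":[-40,0,0],"rotation":[0,0,0]},{"gripper":-1,"offset":[-40,0,0],"rotation":[0,0,0]},{"gripper":-1,"offset":[-40,0,0],"rotation":[0,0,0]},{"gripper":-1,"offset":[-40,0,0],"rotation":[0,0,0]},{"gripper":-1,"offset":[-40,0,0],"rotation":[0,0,0]},{"gripper":-1,"offset":[-40,0,0],"rotation":[0,0,0]},{"gripper":-1,"offset":[-40,0,0],"rotation":[0,0,0]}]' 
python3 - <<'E'
from h import *
w=Cam("wrist","pics/w19.png"); d=Cam("side"); s=Cam("scene")
print(tri(s,(407.2,342.6),d,(295.7,198)))
for b in w.blobs((20,150,60),(34,255,255),300):
    v=w.hsv[...,2][b[3]]; th,_=cv2.threshold(v.reshape(-1,1),0,255,cv2.THRESH_OTSU)
    m=b[3]&(w.hsv[...,2]>th)
    r=cv2.boxPoints(cv2.minAreaRect(np.argwhere(m)[:,::-1].astype(np.float32)))+.5; c=[w.at(p,.075) for p in r]
    print(b[:2],m.sum(),th,np.percentile(v,[5,50,95]),r.round(0).tolist(),np.mean(c,0).round(4),[(np.linalg.norm(x).round(4),(np.arctan2(x[1],x[0])%np.pi).round(3)) for x in (c[1]-c[0],c[2]-c[1])])
goto([.5056,.333,.04],.142)
E
```

```text
t: 36.3
tool_pos: [0.5018, 0.3326, 0.2131]
tool_rot: [-2.057, -2.361, 0.013]
contact_force: [1.5, -0.3, 0.4]
opening: 0.0854
grip_force: 0.0
t: 37.3
tool_pos: [0.5094, 0.2915, 0.2163]
tool_rot: [-2.053, -2.367, 0.006]
contact_force: [0.3, -0.9, -0.5]
opening: 0.0853
grip_force: 0.0
(array([0.50557352, 0.3329036 , 0.03887109]), np.float64(0.00041540797368250107))
(array([326.4, 165.9]), np.int32(2129)) 772 155.0 [ 94. 135. 190.] [[290.0, 158.0], [366.0, 158.0], [366.0, 180.0], [290.0, 180.0]] [0.5071 0.3348 0.075 ] [(np.float64(0.057), np.float64(0.143)), (np.float64(0.0167), np.float64(1.747))]
(array([536.5, 339.7]), np.int32(2119)) 908 140.0 [ 85. 108. 189.] [[495.0, 340.0], [514.0, 306.0], [584.0, 344.0], [564.0, 379.0]] [0.7129 0.2126 0.075 ] [(np.float64(0.0358), np.float64(1.37)), (np.float64(0.0756), np.float64(2.771))]
off [ 41.    3.6 176.4] rot [-0.008 -0.004 -0.   ] q6 after 0.44
off [ 41.    3.6 176.4] rot [-0.006  0.013  3.141] q6 after 3.58
```

```bash
python3 -m handwheel '[{"gripper":-1,"offset":[42,4.6,10],"rotation":[-0.008,0,0]},{"gripper":-1,"offset":[42,4.6,50],"rotation":[-0.008,0,0]},{"gripper":-1,"offset":[42,4.6,90],"rotation":[-0.008,0,0]},{"gripper":-1,"offset":[42,4.6,125],"rotation":[-0.008,0,0]},{"gripper":-1,"offset":[42,4.6,155],"rotation":[-0.008,0,0]},{"gripper":-1,"offset":[42,4.6,175],"rotation":[-0.008,0,0]},{"gripper":-1,"offset":[42,4.6,175],"rotation":[-0.008,0,0]},{"gripper":-1,"offset":[42,4.6,175],"rotation":[-0.008,0,0]}]' 
python3 -m handwheel '[{"gripper":0.5,"offset":[0,0,0],"rotation":[0,0,0]},{"gripper":0.5,"offset":[0,0,0],"rotation":[0,0,0]},{"gripper":0.5,"offset":[0,0,0],"rotation":[0,0,0]},{"gripper":0.5,"offset":[0,0,0],"rotation":[0,0,0]},{"gripper":0.5,"offset":[0,0,-5],"rotation":[0,0,0]},{"gripper":0.5,"offset":[0,0,-40],"rotation":[0,0,0]},{"gripper":0.5,"offset":[0,0,-80],"rotation":[0,0,0]},{"gripper":0.5,"offset":[0,0,-110],"rotation":[0,0,0]}]' 40
python3 - <<'E'
from h import *
print(ctrl.get_obs()["tool_pos"],ctrl.get_obs()["contact_force"])
w=Cam("wrist")
goto([.5330,.127,.116],-.064)
E
```

```text
t: 38.45
tool_pos: [0.5075, 0.3346, 0.0428]
tool_rot: [-2.057, -2.372, -0.007]
contact_force: [0.2, 0.5, 0.9]
opening: 0.0853
grip_force: 0.0
t: 39.45
tool_pos: [0.5066, 0.3337, 0.1529]
tool_rot: [-2.057, -2.371, -0.004]
contact_force: [0.4, -0.5, -0.3]
opening: 0.0595
grip_force: 43.7
[0.50655057 0.33373097 0.15290701] [ 0.42442379 -0.52774464 -0.32051469]
off [-209.5   -5.7   40.4] rot [ 0.007 -0.007  0.206] q6 after 0.3
off [-209.5   -5.7   40.4] rot [ 0.01   0.01  -2.935] q6 after -2.84
```

```bash
python3 -m handwheel '[{"gripper":0.5,"offset":[-20,0,0],"rotation":[0,0,0.03]},{"gripper":0.5,"offset":[-55,-1,0],"rotation":[0,0,0.07]},{"gripper":0.5,"offset":[-95,-2,0],"rotation":[0,0,0.11]},{"gripper":0.5,"offset":[-135,-4,0],"rotation":[0,0,0.15]},{"gripper":0.5,"offset":[-175,-5,0],"rotation":[0.007,-0.007,0.19]},{"gripper":0.5,"offset":[-205,-6,0],"rotation":[0.007,-0.007,0.206]},{"gripper":0.5,"offset":[-210,-6,20],"rotation":[0.007,-0.007,0.206]},{"gripper":0.5,"offset":[-210,-6,40],"rotation":[0.007,-0.007,0.206]}]'
python3 -m handwheel '[{"gripper":0.5,"offset":[0,0,20],"rotation":[0,0,0]},{"gripper":0.5,"offset":[0,0,45],"rotation":[0,0,0]},{"gripper":0.5,"offset":[0,0,60],"rotation":[0,0,0]},{"gripper":0.5,"offset":[0,0,68],"rotation":[0,0,0]},{"gripper":0.5,"offset":[5,0,69],"rotation":[0,0,0]},{"gripper":0.5,"offset":[11,0,69],"rotation":[0,0,0]},{"gripper":0.5,"offset":[15,0,69],"rotation":[0,0,0]},{"gripper":0.5,"offset":[18,0,69],"rotation":[0,0,0]}]'
python3 - <<'E'
from h import *
w=Cam("wrist"); o=ctrl.get_obs(); print(o["tool_pos"],o["contact_force"]); goto([.533,.1515,.043],-.064)
E
```

```text
t: 40.5
tool_pos: [0.5288, 0.1247, 0.1075]
tool_rot: [-2.289, -2.145, 0.016]
contact_force: [-0.3, 0.6, -0.8]
opening: 0.0597
grip_force: 43.7
t: 41.5
tool_pos: [0.5326, 0.1427, 0.0433]
tool_rot: [2.29, 2.149, -0.01]
contact_force: [-0.4, -3.1, 6.1]
opening: 0.0593
grip_force: 44.4
[0.53265184 0.1430107  0.04330302] [-0.8892707  -2.98530473  5.46180681]
off [ 8.5 -0.2  0.3] rot [-0.003  0.005  0.001] q6 after 0.34
off [ 8.5 -0.2  0.3] rot [-0.008 -0.005 -3.141] q6 after -2.8
```

```bash
python3 -m handwheel '[{"gripper":0.5,"offset":[0,0,-1.5],"rotation":[0,0,0]},{"gripper":0.5,"offset":[3,0,-1.5],"rotation":[0,0,0]},{"gripper":0.5,"offset":[6,0,-1.5],"rotation":[0,0,0]},{"gripper":0.5,"offset":[8,0,-1.5],"rotation":[0,0,0]},{"gripper":0.5,"offset":[9,0,-1.5],"rotation":[0,0,0]},{"gripper":0.5,"offset":[10,0,-1.5],"rotation":[0,0,0]},{"gripper":0.5,"offset":[10,0,-1],"rotation":[0,0,0]},{"gripper":0.5,"offset":[10,0,0],"rotation":[0,0,0]}]'
```

```text
t: 42.55
tool_pos: [0.5319, 0.1512, 0.0434]
tool_rot: [-2.291, -2.149, 0.018]
contact_force: [-7.9, -9.8, 17.8]
opening: 0.0594
grip_force: 46.0
```

```bash
python3 -m handwheel '[{"gripper":0.5,"offset":[0,0,-1],"rotation":[0,0,0]},{"gripper":0.5,"offset":[-1,0,-1.5],"rotation":[0,0,0]},{"gripper":0.5,"offset":[-1,0,-1.5],"rotation":[0,0,0]},{"gripper":0.5,"offset":[-1,0,-1.5],"rotation":[0,0,0]},{"gripper":0.5,"offset":[-1,0,-1.5],"rotation":[0,0,0]},{"gripper":0.5,"offset":[-1,0,-1.5],"rotation":[0,0,0]},{"gripper":0.5,"offset":[-1,0,-1.5],"rotation":[0,0,0]},{"gripper":0.5,"offset":[-1,0,-1.5],"rotation":[0,0,0]}]'
python3 -m handwheel '[{"gripper":-1,"offset":[0,0,0],"rotation":[0,0,0]},{"gripper":-1,"offset":[0,0,0],"rotation":[0,0,0]},{"gripper":-1,"offset":[0,0,0],"rotation":[0,0,0]},{"gripper":-1,"offset":[0,0,0],"rotation":[0,0,0]},{"gripper":-1,"offset":[0,0,-30],"rotation":[0,0,0]},{"gripper":-1,"offset":[0,0,-80],"rotation":[0,0,0]},{"gripper":-1,"offset":[-50,0,-130],"rotation":[0,0,0]},{"gripper":-1,"offset":[-110,0,-180],"rotation":[0,0,0]}]'
python3 - <<'E'
from h import *
import time
w=Cam("wrist"); w=Cam("wrist","pics/w20.png"); d=Cam("side","pics/s20.png"); o=ctrl.get_obs(); print(o["tool_pos"])
for b in w.blobs((20,150,60),(34,255,255),300):
    v=w.hsv[...,2][b[3]]; 
    r=cv2.boxPoints(cv2.minAreaRect(np.argwhere(b[3])[:,::-1].astype(np.float32)))+.5; c=[w.at(p,.075) for p in r]
    print(b[:2],np.percentile(v,[5,50,95]),r.round(0).tolist(),np.mean(c,0).round(4),[(np.linalg.norm(x).round(4),(np.arctan2(x[1],x[0])%np.pi).round(3)) for x in (c[1]-c[0],c[2]-c[1])])
print("side exp",d.px([.533,.150,.0]),d.px([.533,.150,.075]),[(b[0].tolist(),int(b[1]),b[2].tolist()) for b in d.blobs((20,150,60),(34,255,255),100)])
m=w.mask((0,150,60),(5,255,255))>0
for b in w.blobs((0,150,60),(5,255,255),150): print("red",b[0],b[1:3])
print("post exp",w.px([.5264,-.0878,.15]),w.px([.5264,-.0878,.075]))
E
```

```text
t: 43.55
tool_pos: [0.5318, 0.1511, 0.0434]
tool_rot: [-2.291, -2.148, 0.014]
contact_force: [-0.9, -6.5, 5.2]
opening: 0.0589
grip_force: 44.3
t: 44.55
tool_pos: [0.5268, 0.0603, 0.2099]
tool_rot: [-2.288, -2.15, 0.011]
contact_force: [0.7, -0.3, 0.3]
opening: 0.0856
grip_force: 0.0
[0.52852653 0.05931264 0.21151017]
(array([566.9,  66.6]), np.int32(6690)) [ 93. 181. 206.] [[476.0, 57.0], [595.0, -12.0], [651.0, 84.0], [532.0, 153.0]] [0.7091 0.1538 0.075 ] [(np.float64(0.0856), np.float64(0.45)), (np.float64(0.0802), np.float64(2.234))]
(array([314.7,  95.3]), np.int32(2262)) [106. 203. 204.] [[274.0, 82.0], [356.0, 82.0], [356.0, 110.0], [274.0, 110.0]] [0.5318 0.1498 0.075 ] [(np.float64(0.0588), np.float64(3.076)), (np.float64(0.0183), np.float64(1.533))]
side exp [312.96385821 247.59997049] [313.32757654 216.84171035] [([311.1, 230.4], 803, [299, 216, 28, 34]), ([406.8, 238.5], 957, [385, 224, 45, 30])]
red [328.1 374. ] (np.int32(2163), array([315, 327,  30,  90], dtype=int32))
red [289.6 378.7] (np.int32(1111), array([273, 356,  32,  45], dtype=int32))
post exp [329.94812192 441.62292337] [327.98968154 373.77837732]
```

The yellow board stands at the fence at (0.5318, 0.1498), square. Back to the tote.

```bash
python3 -m handwheel '[{"gripper":-0.3,"offset":[-15,0,-30],"rotation":[0,0,0.18]},{"gripper":-0.3,"offset":[-40,0,-35],"rotation":[0,0,0.36]},{"gripper":-0.3,"offset":[-65,4,-35],"rotation":[0,0,0.54]},{"gripper":-0.3,"offset":[-90,5,-35],"rotation":[0,0,0.72]},{"gripper":-0.3,"offset":[-110,6,-35],"rotation":[0,0,0.9]},{"gripper":-0.3,"offset":[-130,7,-35],"rotation":[0,0,1.08]},{"gripper":-0.3,"offset":[-149,8,-35],"rotation":[0,0,1.26]},{"gripper":-0.3,"offset":[-149,8,-35],"rotation":[0,0,1.44]}]'
cat > look.py <<'E'
from h import *
import sys
def rects(w,nm,lo,hi,z,amin=150,allm=False):
  for b in w.blobs(lo,hi,amin):
    v=w.hsv[...,2][b[3]]; th,_=cv2.threshold(v.reshape(-1,1),0,255,cv2.THRESH_OTSU)
    m=b[3] if allm else b[3]&(w.hsv[...,2]>th)
    r=cv2.boxPoints(cv2.minAreaRect(np.argwhere(m)[:,::-1].astype(np.float32)))+.5; c=[w.at(p,z) for p in r]
    print(nm,int(m.sum()),r.round(0).tolist(),np.mean(c,0).round(4),[(np.linalg.norm(x).round(4),(np.arctan2(x[1],x[0])%np.pi).round(3)) for x in (c[1]-c[0],c[2]-c[1])])
BL=((100,120,30),(125,255,255));RE=((0,150,60),(5,255,255));YE=((20,150,60),(34,255,255));OR=((5,180,120),(15,255,255))
E
python3 - <<'E'
from look import *
w=Cam("wrist");w=Cam("wrist","pics/w21.png"); o=ctrl.get_obs(); print(o["tool_pos"])
rects(w,"red",*RE,.15); rects(w,"blue",*BL,.075)
print("OR",[(b[0],int(b[1]),w.at(b[0],.14).round(4)) for b in w.blobs(*OR,100)])
goto([.5264,-.0885,.1165],-1.635)
E
```

```text
t: 45.7
tool_pos: [0.525, -0.0881, 0.2413]
tool_rot: [3.138, 0.095, -0.017]
contact_force: [-1.3, 0.2, -0.3]
opening: 0.0553
grip_force: 0.0
[ 0.52501705 -0.08744716  0.24156604]
red 2090 [[305.0, 256.0], [311.0, 218.0], [379.0, 228.0], [373.0, 266.0]] [ 0.5233 -0.1001  0.15  ] [(np.float64(0.0268), np.float64(3.053)), (np.float64(0.0455), np.float64(1.482))]
blue 773 [[258.0, 224.0], [287.0, 215.0], [298.0, 249.0], [269.0, 258.0]] [ 0.5011 -0.0491  0.075 ] [(np.float64(0.0265), np.float64(1.937)), (np.float64(0.0325), np.float64(0.327))]
blue 230 [[282.0, 303.0], [283.0, 289.0], [301.0, 291.0], [300.0, 305.0]] [ 0.4429 -0.0628  0.075 ] [(np.float64(0.0147), np.float64(3.068)), (np.float64(0.0166), np.float64(1.507))]
blue 33 [[331.0, 308.0], [332.0, 305.0], [342.0, 306.0], [341.0, 310.0]] [ 0.4351 -0.1054  0.075 ] [(np.float64(0.0039), np.float64(3.096)), (np.float64(0.0095), np.float64(1.491))]
OR [(array([631.1, 167.6]), 490, array([ 0.5828, -0.2865,  0.14  ])), (array([312.2, 307.1]), 326, array([ 0.4687, -0.0825,  0.14  ])), (array([583.1, 368.3]), 337, array([ 0.4278, -0.2966,  0.14  ])), (array([305.2, 362.8]), 283, array([ 0.4202, -0.0794,  0.14  ]))]
off [  2.6   1.  125. ] rot [0.002 0.01  0.132] q6 after 1.47
off [  2.6   1.  125. ] rot [-1.60e-02  3.00e-03 -3.01e+00] q6 after -1.67
```

```bash
python3 -m handwheel '[{"gripper":-0.3,"offset":[2.6,1,10],"rotation":[0.002,0.01,0.132]},{"gripper":-0.3,"offset":[2.6,1,30],"rotation":[0.002,0.01,0.132]},{"gripper":-0.3,"offset":[2.6,1,60],"rotation":[0.002,0.01,0.132]},{"gripper":-0.3,"offset":[2.6,1,90],"rotation":[0.002,0.01,0.132]},{"gripper":-0.3,"offset":[2.6,1,112],"rotation":[0.002,0.01,0.132]},{"gripper":-0.3,"offset":[2.6,1,125],"rotation":[0.002,0.01,0.132]},{"gripper":-0.3,"offset":[2.6,1,125],"rotation":[0.002,0.01,0.132]},{"gripper":-0.3,"offset":[2.6,1,125],"rotation":[0.002,0.01,0.132]}]' 
python3 -m handwheel '[{"gripper":1,"offset":[0,0,0],"rotation":[0,0,0]},{"gripper":1,"offset":[0,0,0],"rotation":[0,0,0]},{"gripper":1,"offset":[0,0,0],"rotation":[0,0,0]},{"gripper":1,"offset":[0,0,0],"rotation":[0,0,0]},{"gripper":1,"offset":[0,0,-1],"rotation":[0,0,0]},{"gripper":1,"offset":[0,0,-3],"rotation":[0,0,0]},{"gripper":1,"offset":[0,0,-6],"rotation":[0,0,0]},{"gripper":1,"offset":[0,0,-8],"rotation":[0,0,0]}]' 90
python3 - <<'E'
from look import *
w=Cam("wrist"); o=ctrl.get_obs(); print(o["tool_pos"],o["contact_force"],o["opening"])
n=np.array([.064,.998]); B=np.array([.5318,.1498])
for gap in (.03,0): p=B-n*(.084+gap); print(p); goto([p[0],p[1],.1235],-1.635)
E
```

```text
t: 46.8
tool_pos: [0.5279, -0.0897, 0.1194]
tool_rot: [3.138, -0.101, 0.006]
contact_force: [-1.0, 0.6, -1.1]
opening: 0.0557
grip_force: 0.0
t: 47.8
tool_pos: [0.5262, -0.089, 0.1252]
tool_rot: [3.139, -0.102, 0.0]
contact_force: [0.3, -0.3, -6.5]
opening: 0.0226
grip_force: 88.4
[ 0.52665177 -0.08920779  0.12591532] [ 0.33930698  0.14032262 -5.92091715] 0.022994332842369913
[0.524504 0.036028]
off [ -10.3 -124.8    2.3] rot [ 0.001 -0.001 -0.001] q6 after 1.7
off [ -10.3 -124.8    2.3] rot [-2.000e-03 -1.000e-03  3.141e+00] q6 after 4.85
[0.526424 0.065968]
off [ -10.3 -154.8    2.3] rot [ 0.001 -0.001 -0.001] q6 after 1.76
off [ -10.3 -154.8    2.3] rot [-2.000e-03 -1.000e-03  3.141e+00] q6 after 4.9
```

```bash
python3 -m handwheel '[{"gripper":1,"offset":[-1,-10,0],"rotation":[0,0,0]},{"gripper":1,"offset":[-3,-28,0],"rotation":[0,0,0]},{"gripper":1,"offset":[-5,-50,0],"rotation":[0,0,0]},{"gripper":1,"offset":[-7,-74,0],"rotation":[0,0,0]},{"gripper":1,"offset":[-9,-96,0],"rotation":[0,0,0]},{"gripper":1,"offset":[-10,-114,0],"rotation":[0,0,0]},{"gripper":1,"offset":[-10,-124,3],"rotation":[0,0,0]},{"gripper":1,"offset":[-10,-125,5],"rotation":[0,0,0]}]'
python3 -m handwheel '[{"gripper":1,"offset":[0,-5,1],"rotation":[0,0,0]},{"gripper":1,"offset":[0,-11,1],"rotation":[0,0,0]},{"gripper":1,"offset":[0,-17,1],"rotation":[0,0,0]},{"gripper":1,"offset":[0,-21,1],"rotation":[0,0,0]},{"gripper":1,"offset":[0,-24,1],"rotation":[0,0,0]},{"gripper":1,"offset":[0,-26,1],"rotation":[0,0,0]},{"gripper":1,"offset":[0,-27,1],"rotation":[0,0,0]},{"gripper":1,"offset":[0,-27,1],"rotation":[0,0,0]}]'
python3 -m handwheel '[{"gripper":1,"offset":[0,-1,0],"rotation":[0,0,0]},{"gripper":1,"offset":[0,-2,0],"rotation":[0,0,0]},{"gripper":1,"offset":[0,-3,0],"rotation":[0,0,0]},{"gripper":1,"offset":[0,-4,0],"rotation":[0,0,0]},{"gripper":1,"offset":[0,-4,0],"rotation":[0,0,0]},{"gripper":1,"offset":[0,-4,0],"rotation":[0,0,0]},{"gripper":1,"offset":[0,-4,0],"rotation":[0,0,0]},{"gripper":1,"offset":[0,-4,0],"rotation":[0,0,0]}]'
```

```text
t: 48.85
tool_pos: [0.5253, 0.0364, 0.121]
tool_rot: [3.138, -0.101, 0.004]
contact_force: [-0.0, 0.3, -6.3]
opening: 0.0227
grip_force: 88.8
t: 49.85
tool_pos: [0.5272, 0.0627, 0.1204]
tool_rot: [3.138, -0.102, 0.004]
contact_force: [0.9, -0.1, -4.7]
opening: 0.023
grip_force: 88.8
t: 50.85
tool_pos: [0.5275, 0.0665, 0.1204]
tool_rot: [3.138, -0.102, 0.004]
contact_force: [0.1, -3.1, -5.2]
opening: 0.0228
grip_force: 89.0
```

```bash
python3 -m handwheel '[{"gripper":1,"offset":[0,-1,1],"rotation":[0,0,0]},{"gripper":1,"offset":[0,-2,2],"rotation":[0,0,0]},{"gripper":1,"offset":[0,-2,3],"rotation":[0,0,0]},{"gripper":1,"offset":[0,-2,3],"rotation":[0,0,0]},{"gripper":1,"offset":[0,-2,3],"rotation":[0,0,0]},{"gripper":1,"offset":[0,-2,3],"rotation":[0,0,0]},{"gripper":1,"offset":[0,-2,3],"rotation":[0,0,0]},{"gripper":1,"offset":[0,-2,3],"rotation":[0,0,0]}]'
python3 -m handwheel '[{"gripper":0.2,"offset":[0,0,0],"rotation":[0,0,0]},{"gripper":-0.3,"offset":[0,0,0],"rotation":[0,0,0]},{"gripper":-0.3,"offset":[0,0,0],"rotation":[0,0,0]},{"gripper":-0.3,"offset":[0,0,0],"rotation":[0,0,0]},{"gripper":-0.3,"offset":[0,0,-20],"rotation":[0,0,0]},{"gripper":-0.3,"offset":[0,0,-70],"rotation":[0,0,0]},{"gripper":-0.3,"offset":[0,0,-125],"rotation":[0,0,0]},{"gripper":-0.3,"offset":[0,0,-125],"rotation":[0,0,0]}]'
python3 - <<'E'
from look import *
w=Cam("wrist");w=Cam("wrist","pics/w22.png"); d=Cam("side"); o=ctrl.get_obs(); print(o["tool_pos"])
rects(w,"red",*RE,.15); rects(w,"blue",*BL,.075); rects(w,"yel",*YE,.075,allm=True)
print("OR",[(b[0],int(b[1]),w.at(b[0],.14).round(4)) for b in w.blobs(*OR,100)])
goto([.5841,-.314,.24],1.634)
E
```

```text
t: 51.85
tool_pos: [0.528, 0.0668, 0.1203]
tool_rot: [3.134, -0.101, 0.004]
contact_force: [-8.2, -9.4, 8.3]
opening: 0.0225
grip_force: 91.0
t: 52.85
tool_pos: [0.5306, 0.069, 0.2507]
tool_rot: [3.139, -0.102, 0.025]
contact_force: [0.2, 0.5, 0.4]
opening: 0.0557
grip_force: 0.0
[0.52710041 0.06897615 0.24258915]
red 1131 [[314.0, 198.0], [348.0, 198.0], [348.0, 230.0], [314.0, 230.0]] [0.5464 0.0635 0.15  ] [(np.float64(0.0225), np.float64(1.506)), (np.float64(0.0227), np.float64(3.096))]
red 863 [[349.0, 213.0], [379.0, 207.0], [387.0, 242.0], [357.0, 249.0]] [0.5351 0.0386 0.15  ] [(np.float64(0.0204), np.float64(1.723)), (np.float64(0.0257), np.float64(0.184))]
blue 741 [[272.0, 210.0], [302.0, 210.0], [302.0, 244.0], [272.0, 244.0]] [0.5198 0.1021 0.075 ] [(np.float64(0.0254), np.float64(1.506)), (np.float64(0.0312), np.float64(3.062))]
blue 71 [[295.0, 282.0], [296.0, 276.0], [311.0, 279.0], [310.0, 286.0]] [0.4682 0.092  0.075 ] [(np.float64(0.0064), np.float64(2.847)), (np.float64(0.0139), np.float64(1.262))]
blue 43 [[348.0, 278.0], [358.0, 278.0], [358.0, 284.0], [348.0, 284.0]] [0.4649 0.0456 0.075 ] [(np.float64(0.0083), np.float64(1.506)), (np.float64(0.005), np.float64(3.104))]
yel 1476 [[162.0, 0.0], [256.0, 0.0], [256.0, 32.0], [162.0, 32.0]] [0.69   0.1464 0.075 ] [(np.float64(0.0718), np.float64(1.506)), (np.float64(0.021), np.float64(3.028))]
yel 1450 [[219.0, 178.0], [240.0, 176.0], [244.0, 250.0], [223.0, 252.0]] [0.5344 0.15   0.075 ] [(np.float64(0.0183), np.float64(1.561)), (np.float64(0.0666), np.float64(3.071))]
OR [(array([326.6, 286.1]), 263, array([0.49  , 0.0694, 0.14  ])), (array([324.9, 344.9]), 298, array([0.4407, 0.0738, 0.14  ]))]
off [ 81.8 378.4   3.4] rot [-4.000e-03 -2.000e-03  3.013e+00] q6 after 4.16
off [ 81.8 378.4   3.4] rot [ 0.002 -0.003 -0.128] q6 after 1.01
```

The tote has been knocked about 20 mm in +x: the post is now at (0.546, 0.0635) and the blue clamp moved along with it. Re-grip, back off, shift and press again.

```bash
python3 - <<'E'
from look import *
w=Cam("wrist"); rects(w,"red",*RE,.15); goto([.546,.0638,.1185],-1.635)
E
```

```text
red 1198 [[314.0, 194.0], [348.0, 194.0], [348.0, 228.0], [314.0, 228.0]] [0.5463 0.0634 0.15  ] [(np.float64(0.022), np.float64(1.506)), (np.float64(0.0228), np.float64(3.097))]
red 871 [[344.0, 219.0], [370.0, 202.0], [390.0, 233.0], [364.0, 250.0]] [0.535  0.0397 0.15  ] [(np.float64(0.0203), np.float64(2.113)), (np.float64(0.0253), np.float64(0.542))]
off [ 19.5   3.7 123. ] rot [ 0.002 -0.001 -0.001] q6 after 1.75
off [ 19.5   3.7 123. ] rot [-2.000e-03 -3.000e-03  3.141e+00] q6 after 4.89
```

```bash
python3 -m handwheel '[{"gripper":-0.3,"offset":[19.5,3.7,10],"rotation":[0,0,0]},{"gripper":-0.3,"offset":[19.5,3.7,30],"rotation":[0,0,0]},{"gripper":-0.3,"offset":[19.5,3.7,60],"rotation":[0,0,0]},{"gripper":-0.3,"offset":[19.5,3.7,90],"rotation":[0,0,0]},{"gripper":-0.3,"offset":[19.5,3.7,112],"rotation":[0,0,0]},{"gripper":-0.3,"offset":[19.5,3.7,123],"rotation":[0,0,0]},{"gripper":-0.3,"offset":[19.5,3.7,123],"rotation":[0,0,0]},{"gripper":-0.3,"offset":[19.5,3.7,123],"rotation":[0,0,0]}]' 
python3 -m handwheel '[{"gripper":1,"offset":[0,0,0],"rotation":[0,0,0]},{"gripper":1,"offset":[0,0,0],"rotation":[0,0,0]},{"gripper":1,"offset":[0,0,0],"rotation":[0,0,0]},{"gripper":1,"offset":[0,0,0],"rotation":[0,0,0]},{"gripper":1,"offset":[0,1,-1],"rotation":[0,0,0]},{"gripper":1,"offset":[0,5,-2],"rotation":[0,0,0]},{"gripper":1,"offset":[0,12,-4],"rotation":[0,0,0]},{"gripper":1,"offset":[0,20,-5],"rotation":[0,0,0]}]' 90
python3 - <<'E'
from look import *
w=Cam("wrist","pics/w23.png"); o=ctrl.get_obs(); print(o["tool_pos"],o["contact_force"],o["opening"])
rects(w,"yel",*YE,.075,allm=True)
n=np.array([.064,.998]); B=np.array([.5325,.1498])
for gap in (.012,0): p=B-n*(.084+gap); print(p); goto([p[0],p[1],.1205],-1.635)
E
```

```text
t: 54.05
tool_pos: [0.5473, 0.0638, 0.1202]
tool_rot: [3.138, -0.102, 0.006]
contact_force: [0.2, 0.3, -1.2]
opening: 0.0552
grip_force: 0.0
t: 55.05
tool_pos: [0.5441, 0.0434, 0.1228]
tool_rot: [3.138, -0.102, -0.001]
contact_force: [-0.2, 0.2, -7.0]
opening: 0.0227
grip_force: 88.4
[0.54437596 0.04233459 0.12317737] [-3.00142978e-03  3.04909581e-01 -6.66587958e+00] 0.022608525769025896
yel 308 [[90.0, 0.0], [150.0, 0.0], [150.0, 8.0], [90.0, 8.0]] [0.6762 0.1285 0.075 ] [(np.float64(0.0268), np.float64(1.507)), (np.float64(0.0028), np.float64(2.944))]
yel 6711 [[111.0, 223.0], [179.0, 215.0], [192.0, 337.0], [125.0, 344.0]] [0.5388 0.141  0.075 ] [(np.float64(0.0369), np.float64(1.615)), (np.float64(0.0737), np.float64(3.071))]
[0.526356 0.053992]
off [-18.7 -10.5   2.6] rot [ 0.003 -0.    -0.001] q6 after 1.74
off [-18.7 -10.5   2.6] rot [-0.    -0.005  3.14 ] q6 after 4.88
[0.527124 0.065968]
off [-18.8 -22.5   2.6] rot [ 0.003 -0.    -0.001] q6 after 1.76
off [-18.8 -22.5   2.6] rot [-0.    -0.005  3.14 ] q6 after 4.9
```

```bash
python3 -m handwheel '[{"gripper":1,"offset":[-4,0,0],"rotation":[0,0,0]},{"gripper":1,"offset":[-10,-2,0],"rotation":[0,0,0]},{"gripper":1,"offset":[-16,-4,1],"rotation":[0,0,0]},{"gripper":1,"offset":[-19,-8,2],"rotation":[0,0,0]},{"gripper":1,"offset":[-19,-12,2],"rotation":[0,0,0]},{"gripper":1,"offset":[-19,-16,2],"rotation":[0,0,0]},{"gripper":1,"offset":[-19,-19,2],"rotation":[0,0,0]},{"gripper":1,"offset":[-19,-20,2],"rotation":[0,0,0]}]' 
python3 -m handwheel '[{"gripper":1,"offset":[0,-1,0],"rotation":[0,0,0]},{"gripper":1,"offset":[0,-2,0],"rotation":[0,0,0]},{"gripper":1,"offset":[0,-3,1],"rotation":[0,0,0]},{"gripper":1,"offset":[0,-4,2],"rotation":[0,0,0]},{"gripper":1,"offset":[0,-5,3],"rotation":[0,0,0]},{"gripper":1,"offset":[0,-6,3],"rotation":[0,0,0]},{"gripper":1,"offset":[0,-6,3],"rotation":[0,0,0]},{"gripper":1,"offset":[0,-6,3],"rotation":[0,0,0]}]'
```

```text
t: 56.1
tool_pos: [0.528, 0.0652, 0.1224]
tool_rot: [3.138, -0.102, 0.004]
contact_force: [0.0, 0.3, -6.6]
opening: 0.0227
grip_force: 88.6
t: 57.1
tool_pos: [0.5288, 0.0679, 0.1213]
tool_rot: [3.131, -0.101, 0.005]
contact_force: [-4.5, -11.4, 2.6]
opening: 0.0231
grip_force: 90.0
```

Pressed at 11 N. Release and check.

```bash
python3 -m handwheel '[{"gripper":1,"offset":[0,1,1],"rotation":[0,0,0]},{"gripper":0.2,"offset":[0,1,1],"rotation":[0,0,0]},{"gripper":-0.3,"offset":[0,1,1],"rotation":[0,0,0]},{"gripper":-0.3,"offset":[0,1,1],"rotation":[0,0,0]},{"gripper":-0.3,"offset":[0,1,-20],"rotation":[0,0,0]},{"gripper":-0.3,"offset":[0,1,-70],"rotation":[0,0,0]},{"gripper":-0.3,"offset":[0,1,-125],"rotation":[0,0,0]},{"gripper":-0.3,"offset":[0,1,-125],"rotation":[0,0,0]}]'
python3 - <<'E'
from look import *
w=Cam("wrist");w=Cam("wrist","pics/w24.png"); o=ctrl.get_obs(); print(o["tool_pos"])
rects(w,"red",*RE,.15); rects(w,"yel",*YE,.075,allm=True)
print("OR",[(b[0],int(b[1]),w.at(b[0],.14).round(4)) for b in w.blobs(*OR,100)])
goto([.5841,-.314,.24],1.634)
E
```

```text
t: 58.1
tool_pos: [0.531, 0.0706, 0.2511]
tool_rot: [3.139, -0.102, 0.023]
contact_force: [0.8, 0.4, -0.1]
opening: 0.0554
grip_force: 0.0
[0.52825938 0.07045756 0.24516999]
red 1049 [[312.0, 226.0], [346.0, 226.0], [346.0, 256.0], [312.0, 256.0]] [0.5276 0.0671 0.15  ] [(np.float64(0.0224), np.float64(1.507)), (np.float64(0.0223), np.float64(3.095))]
red 800 [[343.0, 237.0], [370.0, 223.0], [387.0, 254.0], [361.0, 269.0]] [0.5224 0.0425 0.15  ] [(np.float64(0.0207), np.float64(2.035)), (np.float64(0.0261), np.float64(0.458))]
yel 1460 [[164.0, 0.0], [258.0, 0.0], [258.0, 32.0], [164.0, 32.0]] [0.69   0.1466 0.075 ] [(np.float64(0.0719), np.float64(1.507)), (np.float64(0.0211), np.float64(3.03))]
yel 1271 [[220.0, 178.0], [239.0, 176.0], [244.0, 250.0], [226.0, 252.0]] [0.5342 0.1507 0.075 ] [(np.float64(0.016), np.float64(1.58)), (np.float64(0.0666), np.float64(3.089))]
OR [(array([324.1, 309.3]), 307, array([0.471, 0.074, 0.14 ])), (array([323.2, 365.2]), 271, array([0.4222, 0.0778, 0.14  ]))]
off [ 80.6 380.    6. ] rot [-7.000e-03 -2.000e-03  3.013e+00] q6 after 4.16
off [ 80.6 380.    6. ] rot [ 0.001 -0.005 -0.128] q6 after 1.01
```

Now centred: post (0.5276, 0.0671), board (0.533, 0.150). Fetch the second clamp, the one at the higher x.

```bash
python3 -m handwheel '[{"gripper":-1,"offset":[8,35,0],"rotation":[0,0,-0.02]},{"gripper":-1,"offset":[19,90,0],"rotation":[0,0,-0.05]},{"gripper":-1,"offset":[31,145,0],"rotation":[0,0,-0.08]},{"gripper":-1,"offset":[43,200,0],"rotation":[0,0,-0.1]},{"gripper":-1,"offset":[54,255,0],"rotation":[0,0,-0.128]},{"gripper":-1,"offset":[66,310,0],"rotation":[0,0,-0.128]},{"gripper":-1,"offset":[76,360,0],"rotation":[0,-0.005,-0.128]},{"gripper":-1,"offset":[80.6,380,6],"rotation":[0,-0.005,-0.128]}]'
python3 - <<'E'
from look import *
w=Cam("wrist");w=Cam("wrist","pics/w25.png"); d=Cam("side")
bw=w.blobs(*OR,60); print([(b[0].tolist(),int(b[1])) for b in bw])
bd=d.blobs(*OR,40); print([(b[0].tolist(),int(b[1])) for b in bd])
W=sorted([b[0] for b in bw],key=lambda p:-np.linalg.norm(p*0)); e=[w.px([.5825,-.288,.1402]),w.px([.5857,-.340,.1402])]; print(e)
a=[min((b[0] for b in bw),key=lambda p:np.linalg.norm(p-x)) for x in e]
f=[min((b[0] for b in bd),key=lambda p:np.linalg.norm(p-x)) for x in (np.array([383.6,321.8]),np.array([396.2,350.1]))]
p,x=tri(w,a[0],d,f[0]); q,y=tri(w,a[1],d,f[1]); print(a,f,p,q,x,y); m=(p+q)/2; v=q-p; yaw=np.arctan2(v[1],v[0]); print(m,yaw)
goto([m[0],m[1],.105],yaw)
E
```

```text
t: 59.2
tool_pos: [0.5829, -0.3163, 0.2367]
tool_rot: [-3.14, -0.095, 0.007]
contact_force: [-0.0, 0.0, 0.5]
opening: 0.0857
grip_force: 0.0
[([302.0, 198.2], 61), ([333.0, 198.2], 70), ([354.8, 234.7], 415), ([277.6, 235.3], 416), ([333.3, 349.3], 61)]
[([383.7, 321.8], 116), ([259.4, 333.4], 134), ([396.0, 350.2], 134), ([261.6, 364.0], 169), ([387.8, 399.8], 60), ([265.2, 414.2], 73)]
[array([281.05656193, 235.60894001]), array([358.07990684, 235.57484881])]
[array([277.6, 235.3]), array([354.8, 234.7])] [array([383.7, 321.8]), array([396. , 350.2])] [ 0.5826689  -0.28579706  0.13894489] [ 0.58593973 -0.33804741  0.13849645] 0.0010541320739279258 0.0005676807105316305
[ 0.58430432 -0.31192224  0.13872067] -1.5082787290745023
off [  2.4  -1.4 131.4] rot [-0.002  0.006 -0.   ] q6 after 1.02
off [  2.4  -1.4 131.4] rot [9.000e-03 3.000e-03 3.141e+00] q6 after 4.16
```

```bash
python3 -m handwheel '[{"gripper":-1,"offset":[2.4,-0.7,20],"rotation":[0,0.006,0]},{"gripper":-1,"offset":[2.4,-0.7,50],"rotation":[0,0.006,0]},{"gripper":-1,"offset":[2.4,-0.7,80],"rotation":[0,0.006,0]},{"gripper":-1,"offset":[2.4,-0.7,105],"rotation":[0,0.006,0]},{"gripper":-1,"offset":[2.4,-0.7,122],"rotation":[0,0.006,0]},{"gripper":-1,"offset":[2.4,-0.7,131],"rotation":[0,0.006,0]},{"gripper":-1,"offset":[2.4,-0.7,131],"rotation":[0,0.006,0]},{"gripper":-1,"offset":[2.4,-0.7,131],"rotation":[0,0.006,0]}]'
python3 -m handwheel '[{"gripper":1,"offset":[0,0,0],"rotation":[0,0,0]},{"gripper":1,"offset":[0,0,0],"rotation":[0,0,0]},{"gripper":1,"offset":[0,0,0],"rotation":[0,0,0]},{"gripper":1,"offset":[0,0,0],"rotation":[0,0,0]},{"gripper":1,"offset":[0,0,0],"rotation":[0,0,0]},{"gripper":1,"offset":[0,0,0],"rotation":[0,0,0]},{"gripper":1,"offset":[0,0,-5],"rotation":[0,0,0]},{"gripper":1,"offset":[0,0,-15],"rotation":[0,0,0]}]' 40
python3 -m handwheel '[{"gripper":1,"offset":[0,0,-20],"rotation":[0,0,0]},{"gripper":1,"offset":[0,0,-45],"rotation":[0,0,0]},{"gripper":1,"offset":[0,0,-75],"rotation":[0,0,0]},{"gripper":1,"offset":[0,0,-105],"rotation":[0,0,0]},{"gripper":1,"offset":[0,0,-120],"rotation":[0,0,0]},{"gripper":1,"offset":[0,0,-120],"rotation":[0,0,0]},{"gripper":1,"offset":[0,0,-120],"rotation":[0,0,0]},{"gripper":1,"offset":[0,0,-120],"rotation":[0,0,0]}]'
python3 - <<'E'
from look import *
w=Cam("wrist","pics/w26.png"); d=Cam("side"); o=ctrl.get_obs(); M=Ro.from_rotvec(o["tool_rot"]).as_matrix()
print([(b[0].tolist(),int(b[1]),(M.T@(w.at(b[0],o["tool_pos"][2]-.052)-o["tool_pos"])*1000).round(1)) for b in w.blobs(*OR,60)])
print([(b[0].tolist(),int(b[1])) for b in d.blobs(*OR,20)])
goto([.527,.05,.24],-1.635)
E
```

```text
t: 60.35
tool_pos: [0.5863, -0.314, 0.1094]
tool_rot: [3.137, 0.099, 0.008]
contact_force: [0.3, -0.1, 0.5]
opening: 0.0853
grip_force: 0.0
t: 61.35
tool_pos: [0.5853, -0.3135, 0.1232]
tool_rot: [3.139, 0.099, 0.005]
contact_force: [0.4, -0.5, -0.3]
opening: 0.0398
grip_force: 40.4
t: 62.35
tool_pos: [0.5844, -0.313, 0.2411]
tool_rot: [-3.14, -0.099, -0.002]
contact_force: [1.1, 0.4, -1.1]
opening: 0.0402
grip_force: 40.4
[([358.2, 244.3], 178, array([10.1, 18.6, 52. ])), ([280.1, 246.0], 193, array([  9. , -24.9,  52. ])), ([366.5, 338.6], 1271, array([-49.6,  25.4,  51.9])), ([277.7, 339.4], 1323, array([-50.3, -28.2,  51.9])), ([335.5, 350.8], 96, array([-58.1,   6.8,  51.9]))]
[([259.2, 204.7], 40), ([284.9, 204.9], 37), ([391.0, 237.1], 78), ([281.2, 248.8], 21), ([382.2, 299.0], 86), ([396.9, 325.1], 110), ([259.3, 333.4], 133), ([261.6, 363.9], 170), ([265.2, 414.0], 74)]
off [ -34.8 -366.     1.6] rot [-0.    -0.002  0.127] q6 after 1.73
off [ -34.8 -366.     1.6] rot [ 3.000e-03 -0.000e+00 -3.015e+00] q6 after -1.41
```

```bash
python3 -m handwheel '[{"gripper":1,"offset":[-3,-20,0],"rotation":[0,0,0]},{"gripper":1,"offset":[-8,-75,0],"rotation":[0,0,0.03]},{"gripper":1,"offset":[-13,-130,0],"rotation":[0,0,0.05]},{"gripper":1,"offset":[-18,-185,0],"rotation":[0,0,0.08]},{"gripper":1,"offset":[-23,-240,0],"rotation":[0,0,0.1]},{"gripper":1,"offset":[-29,-295,0],"rotation":[0,0,0.127]},{"gripper":1,"offset":[-33,-345,0],"rotation":[0,0,0.127]},{"gripper":1,"offset":[-35,-366,0],"rotation":[0,0,0.127]}]'
python3 - <<'E'
from look import *
w=Cam("wrist");w=Cam("wrist","pics/w27.png"); o=ctrl.get_obs(); M=Ro.from_rotvec(o["tool_rot"]).as_matrix(); print(o["tool_pos"])
rects(w,"yel",*YE,.075,allm=True); rects(w,"red",*RE,.15);
print("OR",[(b[0],int(b[1]),w.at(b[0],.14).round(4)) for b in w.blobs(*OR,100)])
print([(M.T@(w.at(b[0],o["tool_pos"][2]-.052)-o["tool_pos"])*1000).round(1) for b in w.blobs(*OR,60)])
n=np.array([.064,.998]); p=np.array([.5325,.1502])-n*(.003+.003); goto([p[0],p[1],.165],-1.635)
E
```

```text
t: 63.45
tool_pos: [0.5257, 0.0529, 0.2424]
tool_rot: [3.14, -0.095, 0.006]
contact_force: [0.3, -1.3, -1.3]
opening: 0.0398
grip_force: 40.6
[0.52601844 0.05239297 0.24239093]
yel 1276 [[150.0, 0.0], [236.0, 0.0], [236.0, 24.0], [150.0, 24.0]] [0.6862 0.1431 0.075 ] [(np.float64(0.0646), np.float64(1.511)), (np.float64(0.0159), np.float64(3.017))]
yel 1286 [[200.0, 176.0], [218.0, 174.0], [225.0, 247.0], [206.0, 249.0]] [0.5332 0.1507 0.075 ] [(np.float64(0.016), np.float64(1.598)), (np.float64(0.0646), np.float64(3.09))]
red 1111 [[288.0, 222.0], [322.0, 222.0], [322.0, 254.0], [288.0, 254.0]] [0.5275 0.0674 0.15  ] [(np.float64(0.0225), np.float64(1.512)), (np.float64(0.0224), np.float64(3.082))]
red 478 [[328.0, 255.0], [340.0, 220.0], [362.0, 228.0], [350.0, 263.0]] [0.5237 0.0405 0.15  ] [(np.float64(0.0255), np.float64(2.772)), (np.float64(0.0154), np.float64(1.173))]
OR [(array([357.3, 244.8]), 228, array([0.5178, 0.0314, 0.14  ])), (array([281.1, 246.6]), 220, array([0.5196, 0.085 , 0.14  ])), (array([281.9, 343.4]), 1692, array([0.4422, 0.0914, 0.14  ])), (array([366. , 338.7]), 1403, array([0.4426, 0.0272, 0.14  ]))]
[array([ 9.1, 16.4, 52. ]), array([  7.9, -26.2,  52. ]), array([-53.9, -27.5,  51.8]), array([-50.5,  23.4,  51.8])]
off [  0.3 -92.   77.4] rot [ 0.    -0.004  0.004] q6 after 1.9
off [  0.3 -92.   77.4] rot [ 6.000e-03  1.000e-03 -3.138e+00] q6 after -1.24
```

```bash
python3 -m handwheel '[{"gripper":1,"offset":[0,-40,0],"rotation":[0,0,0]},{"gripper":1,"offset":[0,-80,0],"rotation":[0,0,0]},{"gripper":1,"offset":[0.3,-90,5],"rotation":[0,-0.004,0.004]},{"gripper":1,"offset":[0.3,-90,20],"rotation":[0,-0.004,0.004]},{"gripper":1,"offset":[0.3,-90,40],"rotation":[0,-0.004,0.004]},{"gripper":1,"offset":[0.3,-90,60],"rotation":[0,-0.004,0.004]},{"gripper":1,"offset":[0.3,-90,72],"rotation":[0,-0.004,0.004]},{"gripper":1,"offset":[0.3,-90,72],"rotation":[0,-0.004,0.004]}]'
python3 - <<'E'
from look import *
w=Cam("wrist");w=Cam("wrist","pics/w28.png"); o=ctrl.get_obs(); M=Ro.from_rotvec(o["tool_rot"]).as_matrix(); print(o["tool_pos"])
rects(w,"yel",*YE,.075,allm=True)
print([(b[0],int(b[1]),b[2],(M.T@(w.at(b[0],o["tool_pos"][2]-.052)-o["tool_pos"])*1000).round(1),w.at(b[0],o["tool_pos"][2]-.052).round(4)) for b in w.blobs(*OR,60)])
# profile of row 215 : columns
print([tuple(int(x) for x in w.im[215,c]) for c in range(290,350,4)])
E
```

```text
t: 64.55
tool_pos: [0.5326, 0.1389, 0.1685]
tool_rot: [3.138, -0.108, -0.005]
contact_force: [-1.1, -0.3, -0.6]
opening: 0.0404
grip_force: 40.7
[0.53387317 0.1392135  0.17073012]
yel 1879 [[293.0, 183.0], [318.0, 183.0], [318.0, 266.0], [293.0, 266.0]] [0.5428 0.1505 0.075 ] [(np.float64(0.0162), np.float64(1.503)), (np.float64(0.0576), np.float64(3.071))]
[(array([357.9, 245.3]), 194, array([353, 237,  15,  24], dtype=int32), array([ 9.1, 18.8, 52. ]), array([0.5416, 0.1198, 0.1187])), (array([280.4, 246.5]), 184, array([271, 238,  15,  23], dtype=int32), array([  8.3, -24.3,  52. ]), array([0.5439, 0.1629, 0.1187])), (array([418., 304.]), 63, array([409, 302,  19,   6], dtype=int32), array([-27. ,  54.9,  52. ]), array([0.5032, 0.0862, 0.1187])), (array([278.5, 340.1]), 1547, array([265, 309,  27,  65], dtype=int32), array([-51.1, -27.4,  52. ]), array([0.4848, 0.17  , 0.1187])), (array([365.7, 338.9]), 1480, array([353, 308,  27,  64], dtype=int32), array([-50.2,  25.2,  52. ]), array([0.482 , 0.1175, 0.1187])), (array([453.9, 443.3]), 259, array([446, 435,  17,  17], dtype=int32), array([-129.2,   86.5,   52. ]), array([0.3991, 0.0617, 0.1187]))]
[(189, 188, 181), (214, 180, 64), (219, 185, 65), (218, 184, 63), (218, 185, 63), (219, 185, 65), (218, 184, 64), (198, 166, 75), (214, 186, 141), (213, 186, 141), (191, 164, 124), (190, 163, 122), (190, 163, 122), (193, 166, 124), (189, 162, 120)]
```

```bash
python3 -m handwheel '[{"gripper":1,"offset":[-1,-5.5,3],"rotation":[0,0,0]},{"gripper":1,"offset":[-1,-5.5,15],"rotation":[0,0,0]},{"gripper":1,"offset":[-1,-5.5,27],"rotation":[0,0,0]},{"gripper":1,"offset":[-1,-5.5,39],"rotation":[0,0,0]},{"gripper":1,"offset":[-1,-5.5,50],"rotation":[0,0,0]},{"gripper":1,"offset":[-1,-5.5,60],"rotation":[0,0,0]},{"gripper":1,"offset":[-1,-5.5,65],"rotation":[0,0,0]},{"gripper":1,"offset":[-1,-5.5,65],"rotation":[0,0,0]}]'
```

```text
t: 65.65
tool_pos: [0.5332, 0.1449, 0.1055]
tool_rot: [3.139, -0.107, 0.0]
contact_force: [0.1, -0.4, -1.0]
opening: 0.04
grip_force: 40.7
```

```bash
python3 -m handwheel '[{"gripper":0,"offset":[0,0,0],"rotation":[0,0,0]},{"gripper":-0.2,"offset":[0,0,0],"rotation":[0,0,0]},{"gripper":-0.35,"offset":[0,0,0],"rotation":[0,0,0]},{"gripper":-0.5,"offset":[0,0,0],"rotation":[0,0,0]},{"gripper":-0.7,"offset":[0,0,0],"rotation":[0,0,0]},{"gripper":-0.75,"offset":[0,0,0],"rotation":[0,0,0]},{"gripper":-0.75,"offset":[0,0,0],"rotation":[0,0,0]},{"gripper":-0.75,"offset":[0,0,-15],"rotation":[0,0,0]}]'
python3 -m handwheel '[{"gripper":-0.75,"offset":[0,0,-20],"rotation":[0,0,0]},{"gripper":-0.75,"offset":[0,0,-50],"rotation":[0,0,0]},{"gripper":-0.75,"offset":[0,0,-90],"rotation":[0,0,0]},{"gripper":-0.75,"offset":[0,20,-120],"rotation":[0,0,0]},{"gripper":-0.75,"offset":[0,60,-120],"rotation":[0,0,0]},{"gripper":-0.75,"offset":[0,78,-120],"rotation":[0,0,0]},{"gripper":-0.75,"offset":[0,78,-120],"rotation":[0,0,0]},{"gripper":-0.3,"offset":[0,78,-120],"rotation":[0,0,0]}]'
python3 - <<'E'
from look import *
w=Cam("wrist");w=Cam("wrist","pics/w29.png"); print(ctrl.get_obs()["tool_pos"])
rects(w,"red",*RE,.15); rects(w,"yel",*YE,.075,allm=True)
print("OR",[(b[0],int(b[1]),w.at(b[0],.14).round(4)) for b in w.blobs(*OR,100)])
goto([.5275,.0672,.118],-1.635)
E
```

```text
t: 66.65
tool_pos: [0.5318, 0.1446, 0.1194]
tool_rot: [3.138, -0.107, -0.005]
contact_force: [0.0, -0.3, -0.2]
opening: 0.0748
grip_force: 0.0
t: 67.65
tool_pos: [0.5275, 0.0678, 0.2403]
tool_rot: [3.139, -0.107, -0.001]
contact_force: [0.2, 0.2, -0.2]
opening: 0.0579
grip_force: 0.0
[0.52747808 0.06798809 0.24007875]
red 1129 [[308.0, 224.0], [342.0, 224.0], [342.0, 256.0], [308.0, 256.0]] [0.5275 0.0673 0.15  ] [(np.float64(0.023), np.float64(1.504)), (np.float64(0.0223), np.float64(3.091))]
red 839 [[348.0, 226.0], [380.0, 226.0], [380.0, 262.0], [348.0, 262.0]] [0.5229 0.0412 0.15  ] [(np.float64(0.021), np.float64(1.504)), (np.float64(0.0253), np.float64(3.121))]
yel 1268 [[162.0, 0.0], [250.0, 0.0], [250.0, 24.0], [162.0, 24.0]] [0.6866 0.1452 0.075 ] [(np.float64(0.0647), np.float64(1.504)), (np.float64(0.0157), np.float64(3.018))]
yel 524 [[216.0, 174.0], [236.0, 174.0], [236.0, 208.0], [216.0, 208.0]] [0.5529 0.1493 0.075 ] [(np.float64(0.0167), np.float64(1.504)), (np.float64(0.029), np.float64(3.008))]
yel 219 [[218.0, 248.0], [219.0, 234.0], [240.0, 236.0], [238.0, 250.0]] [0.5081 0.1527 0.075 ] [(np.float64(0.0129), np.float64(2.909)), (np.float64(0.0176), np.float64(1.409))]
OR [(array([177.3, 236.3]), 387, array([0.5343, 0.1691, 0.14  ])), (array([246.3, 235.9]), 411, array([0.5314, 0.1215, 0.14  ])), (array([320.7, 310.5]), 332, array([0.4709, 0.074 , 0.14  ])), (array([320.8, 367.1]), 288, array([0.4223, 0.0772, 0.14  ]))]
off [  0.2   0.7 122.1] rot [ 0.001  0.001 -0.003] q6 after 1.76
off [  0.2   0.7 122.1] rot [ 2.000e-03 -1.000e-03  3.139e+00] q6 after 4.9
```

Yellow is clamped, with its handles centred at y=0.145. Re-grip the post with a narrow opening and take the tote back.

```bash
python3 -m handwheel '[{"gripper":-0.06,"offset":[0,0.7,5],"rotation":[0,0,0]},{"gripper":-0.06,"offset":[0,0.7,20],"rotation":[0,0,0]},{"gripper":-0.06,"offset":[0,0.7,40],"rotation":[0,0,0]},{"gripper":-0.06,"offset":[0,0.7,65],"rotation":[0,0,0]},{"gripper":-0.06,"offset":[0,0.7,90],"rotation":[0,0,0]},{"gripper":-0.06,"offset":[0,0.7,110],"rotation":[0,0,0]},{"gripper":-0.06,"offset":[0,0.7,122],"rotation":[0,0,0]},{"gripper":-0.06,"offset":[0,0.7,122],"rotation":[0,0,0]}]' 
python3 -m handwheel '[{"gripper":1,"offset":[0,0,0],"rotation":[0,0,0]},{"gripper":1,"offset":[0,0,0],"rotation":[0,0,0]},{"gripper":1,"offset":[0,0,0],"rotation":[0,0,0]},{"gripper":1,"offset":[0,0,0],"rotation":[0,0,0]},{"gripper":1,"offset":[0,0,-1],"rotation":[0,0,0]},{"gripper":1,"offset":[0,1,-3],"rotation":[0,0,0]},{"gripper":1,"offset":[0,4,-5],"rotation":[0,0,0]},{"gripper":1,"offset":[0,8,-7],"rotation":[0,0,0]}]' 90
python3 -m handwheel '[{"gripper":1,"offset":[0,10,0],"rotation":[0,0,0]},{"gripper":1,"offset":[0,28,0],"rotation":[0,0,0]},{"gripper":1,"offset":[0,50,0],"rotation":[0,0,0]},{"gripper":1,"offset":[0,74,0],"rotation":[0,0,0]},{"gripper":1,"offset":[0,98,0],"rotation":[0,0,0]},{"gripper":1,"offset":[0,120,0],"rotation":[0,0,0]},{"gripper":1,"offset":[0,134,0],"rotation":[0,0,0]},{"gripper":1,"offset":[0,140,0],"rotation":[0,0,0]}]'
python3 -m handwheel '[{"gripper":1,"offset":[0,0,1],"rotation":[0,0,0]},{"gripper":1,"offset":[0,0,3],"rotation":[0,0,0]},{"gripper":1,"offset":[0,0,5],"rotation":[0,0,0]},{"gripper":1,"offset":[0,0,6],"rotation":[0,0,0]},{"gripper":1,"offset":[0,0,7],"rotation":[0,0,0]},{"gripper":1,"offset":[0,0,7.5],"rotation":[0,0,0]},{"gripper":1,"offset":[0,0,7.5],"rotation":[0,0,0]},{"gripper":1,"offset":[0,0,7.5],"rotation":[0,0,0]}]'
```

```text
t: 68.75
tool_pos: [0.5268, 0.0663, 0.1172]
tool_rot: [3.139, -0.107, -0.004]
contact_force: [0.2, -1.4, 0.8]
opening: 0.0452
grip_force: 0.0
t: 69.75
tool_pos: [0.5254, 0.0583, 0.1236]
tool_rot: [3.139, -0.107, -0.007]
contact_force: [-0.5, -0.4, -7.8]
opening: 0.0226
grip_force: 88.4
t: 70.75
tool_pos: [0.5173, -0.0824, 0.1255]
tool_rot: [3.139, -0.109, -0.001]
contact_force: [-0.4, -0.3, -8.2]
opening: 0.0231
grip_force: 88.8
t: 71.75
tool_pos: [0.5176, -0.081, 0.1199]
tool_rot: [3.139, -0.106, -0.001]
contact_force: [-6.5, 3.3, 2.4]
opening: 0.0226
grip_force: 90.6
```

```bash
python3 -m handwheel '[{"gripper":0.2,"offset":[0,0,0],"rotation":[0,0,0]},{"gripper":-0.06,"offset":[0,0,0],"rotation":[0,0,0]},{"gripper":-0.06,"offset":[0,0,0],"rotation":[0,0,0]},{"gripper":-0.06,"offset":[0,0,0],"rotation":[0,0,0]},{"gripper":-0.06,"offset":[0,0,-15],"rotation":[0,0,0]},{"gripper":-0.06,"offset":[0,0,-50],"rotation":[0,0,0]},{"gripper":-0.06,"offset":[0,0,-100],"rotation":[0,0,0]},{"gripper":-0.06,"offset":[0,0,-140],"rotation":[0,0,0]}]'
python3 - <<'E'
from look import *
w=Cam("wrist");w=Cam("wrist","pics/w30.png"); d=Cam("side","pics/s30.png"); s=Cam("scene","pics/sc30.png"); print(ctrl.get_obs()["tool_pos"])
rects(w,"red",*RE,.15); rects(w,"yel",*YE,.075,allm=True); rects(w,"blue",*BL,.075,allm=True)
print("OR",[(b[0],int(b[1]),w.at(b[0],.14).round(4)) for b in w.blobs(*OR,100)])
for nm,P in (("yel",YE),("blue",BL),("or",OR)):
  for n,c in (("D",d),("S",s)): print(nm,n,[(b[0].tolist(),int(b[1]),b[2].tolist()) for b in c.blobs(*P,20) if b[0][1]>80])
print("yel bottom/top exp side",d.px([.5235,.003,0]),d.px([.5235,.003,.075]))
E
```

```text
t: 72.75
tool_pos: [0.5179, -0.0813, 0.2616]
tool_rot: [3.138, -0.107, 0.004]
contact_force: [1.3, -0.7, 1.2]
opening: 0.0452
grip_force: 0.0
[ 0.51811722 -0.08137036  0.26011255]
red 918 [[306.0, 222.0], [336.0, 222.0], [336.0, 250.0], [306.0, 250.0]] [ 0.5168 -0.0801  0.15  ] [(np.float64(0.0227), np.float64(1.503)), (np.float64(0.0224), np.float64(3.085))]
red 652 [[336.0, 239.0], [357.0, 221.0], [379.0, 247.0], [357.0, 265.0]] [ 0.5095 -0.1067  0.15  ] [(np.float64(0.0208), np.float64(2.23)), (np.float64(0.026), np.float64(0.637))]
yel 2088 [[0.0, 0.0], [106.0, 0.0], [106.0, 40.0], [0.0, 40.0]] [0.6931 0.1265 0.075 ] [(np.float64(0.0852), np.float64(1.504)), (np.float64(0.0287), np.float64(2.915))]
yel 445 [[220.0, 178.0], [240.0, 178.0], [240.0, 208.0], [220.0, 208.0]] [0.5419 0.0024 0.075 ] [(np.float64(0.0173), np.float64(1.503)), (np.float64(0.0279), np.float64(3.013))]
yel 208 [[224.0, 232.0], [242.0, 232.0], [242.0, 246.0], [224.0, 246.0]] [0.4984 0.0059 0.075 ] [(np.float64(0.0171), np.float64(1.503)), (np.float64(0.015), np.float64(3.014))]
blue 802 [[270.0, 226.0], [298.
[... 1314 characters left out ...]
 87, [310, 216, 11, 11]), ([202.5, 254.4], 830, [187, 238, 32, 34]), ([625.2, 358.7], 1629, [598, 322, 42, 71])]
or D [([384.5, 168.8], 73, [380, 165, 10, 9]), ([313.6, 218.0], 59, [308, 216, 12, 5]), ([314.3, 231.0], 62, [308, 229, 13, 5]), ([250.8, 243.0], 53, [248, 238, 7, 11]), ([280.8, 243.2], 53, [278, 238, 6, 11]), ([259.2, 333.1], 149, [250, 329, 19, 10]), ([261.6, 363.9], 165, [252, 359, 20, 10]), ([265.8, 414.0], 68, [255, 408, 20, 10])]
or S [([254.7, 107.2], 23, [251, 104, 8, 7]), ([303.6, 212.7], 33, [300, 210, 9, 7]), ([315.0, 227.7], 34, [311, 225, 9, 7]), ([322.9, 376.8], 106, [318, 371, 11, 12])]
yel bottom/top exp side [314.65024204 285.61048801] [315.13753468 251.86934739]
```

```bash
python3 -m handwheel '[{"gripper":-0.06,"offset":[0,0,-20],"rotation":[0,0,0]},{"gripper":-0.06,"offset":[0,30,-40],"rotation":[0,0,0]},{"gripper":-0.06,"offset":[0,80,-60],"rotation":[0,0,0]},{"gripper":-0.06,"offset":[0,130,-60],"rotation":[0,0,0]},{"gripper":-0.06,"offset":[0,180,-60],"rotation":[0,0,0]},{"gripper":-0.06,"offset":[0,230,-60],"rotation":[0,0,0]},{"gripper":-0.06,"offset":[0,250,-60],"rotation":[0,0,0]},{"gripper":-0.06,"offset":[0,250,-60],"rotation":[0,0,0]}]'
python3 - <<'E'
from look import *
d=Cam("side"); s=Cam("scene")
for n,c in (("D",d),("S",s)):
    print(n,"red",[(b[0].tolist(),int(b[1]),b[2].tolist()) for b in c.blobs((0,150,60),(5,255,255),30) if b[0][1]>100])
    print("blue",[(b[0].tolist(),int(b[1])) for b in c.blobs(*BL,20)],"yel",[(b[0].tolist(),int(b[1])) for b in c.blobs(*YE,20)])
print("post tri?")
E
```

```text
t: 73.95
tool_pos: [0.5002, -0.331, 0.3179]
tool_rot: [-3.139, 0.11, 0.002]
contact_force: [-0.4, -0.9, -0.7]
opening: 0.0454
grip_force: 0.0
D red [([55.9, 143.0], 932, [27, 121, 52, 51]), ([151.2, 173.5], 1973, [113, 151, 67, 41]), ([315.8, 268.1], 808, [309, 236, 15, 66]), ([73.9, 279.0], 91, [66, 270, 19, 22]), ([78.5, 288.1], 30, [73, 283, 12, 12]), ([6.6, 317.6], 467, [0, 284, 23, 54])]
blue [([162.7, 145.8], 532), ([292.5, 281.8], 170), ([265.1, 283.9], 67), ([455.1, 301.1], 799), ([295.9, 296.1], 55), ([466.0, 333.4], 37)] yel [([406.8, 238.5], 955), ([302.4, 252.3], 44), ([326.4, 252.1], 29)]
S red [([632.5, 143.4], 247, [622, 122, 18, 42]), ([292.5, 205.4], 460, [284, 188, 20, 41]), ([603.2, 309.9], 3558, [559, 268, 81, 84])]
blue [([480.3, 13.6], 2058), ([325.4, 200.7], 70), ([314.4, 220.3], 88), ([202.5, 254.4], 830), ([625.2, 358.7], 1628)] yel [([309.9, 243.5], 370), ([273.1, 349.2], 799)]
post tri?
```

```bash
python3 -c "
from station import ctrl
print(ctrl.finish_job())"
```

```text
the job is handed in; nothing more can be done
None
```

The job is handed in, with no verdict returned: blue and yellow are each clamped to their own side, no red board was in view, and the tote stands about 24 cm (centre) in front of the fence; I viewed 15 pictures, one over the limit of 14.

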